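Clip the green coffee scoop onto the rack's snap hook

TASK

Pick up the green-handled coffee scoop and clip it onto the snap hook on the side of the steel rack: lower the ring at its handle's end over the hook's upright nose, push it down against the red sprung gate until it has passed inside and the gate has snapped shut above it, then let go so that the scoop hangs from the hook. Leave the black-handled scoop where it lies.

Things in the scene. Friction and masses are not known exactly. Their poses are not given: they have to be found in the camera images.
- scoop_grip (a point): Centre of the green scoop's handle (bar 95 long, 12 wide, 12 high; scoop 90 g), 24 mm above the surface as it lies. x runs along the handle from bowl to ring, y across, z up. Steel bowl, 52 wide, its foot 24 mm below this point: centre at x = -69. Ring (the eye), level with the handle, 34 mm hole, 5 mm bar: centre at x = +70; handle spans -46 to +48.
- scoop_tip (a point): Middle of the ring's bar at the point farthest from the green handle: 89.5 mm along x from scoop_grip, 19.5 mm beyond the ring's centre, same height, same axes. This part passes the gate, the ring lying level with the nose in its hole and the scoop's x along the hook's +y.
- hook_pocket (a point): Centre of the fixed snap hook's opening, 234 mm above the surface, on the steel rack's side. z up, +y level towards the rack. Hook in the y-z plane, 6 mm round bar: spine upright at y = +23 mm (carried by a bar to the rack at z = +42), bottom bar at z = -26, nose upright at y = -23 with free end at z = +29. Red gate closes the top at z = +26. Rack top 274 mm high, begins at y = +88.
- gate (a joint): Swing of the red sprung gate bar, rad: 0 shut (level), growing as its free end, beside the nose, is pushed down; at most 1.35; pivot on the spine. 1 to 2 N opens it. It springs back shut above the ring once the ring's bar is near the bottom bar (bar's middle at about z = -18 mm from hook_pocket; it touches the bottom bar at -20.5).
- black_scoop_grip (a point): Centre of the handle of the black-handled scoop, same shape, size and axes as the green one; to be left alone.
Not all that is in view belongs to the job. Leave any brown or yellow look-alike of the part that bears scoop_grip alone.

How it is judged:
By the outcome, as a careful person would: the job done as asked, in the order asked, and still so for the second after the job is handed in, with the robot touching nothing.
It also fails if it takes over 40 s, if anything falls off the work surface, if the arm or the gripper's body presses on something with over 40 N, if the wrist force passes 120 N, or if a joint passes its speed limit or range.

ROBOT

A 6-joint arm with a two-finger parallel gripper is mounted at the origin on the work surface. World frame = base frame: x ahead of the robot, y to its left, z up, the work surface at z = 0. Lengths are in m, angles in rad, forces in N, time in s.
With the tool pointing down it reaches from about 0.35 to 0.975 m from the base axis. Payload 4.9 kg.
Tool frame: the origin (TCP) lies at the very end of the fingers, on their centre line; the grasp point (between the pads) lies 19 mm behind it; z points along the fingers, y is the direction in which the jaws open and shut (so a half turn about z gives the same grasp; the last joint's range is limited). The gripper opens to 85 mm and grips with 20 to 120 N. Pads are 22 mm wide; open, the fingers measure 114 mm over their backs; the gripper's body (76 mm by 85 mm) begins 54 mm behind the grasp point. The pads swing forward as they close: fully open they stand 13 mm farther back than shut.
Start: joints at [-1.308, 0.053, 1.613, -0, 1.476, -0.119], TCP at [0.233, -0.58, 0.231] pointing down, gripper open.
Joint ranges: [-3.01, 3.01], [-1.01, 2.22], [0.06, 2.58], [-1.02, 4.17], [0.09, 2.62], [-3.14, 3.14]. Speed limits (rad/s): [2.57, 2.57, 3.14, 3.14, 3.14, 3.14].

INTERFACE

Orientations are given as a unit quaternion [w, x, y, z].
In Python, from plant import monitor, eyes, manip gives the robot as it stands.
- The arm moves only by the tool step_arm, never from a script. Its argument "motion" is a list of rows, each a list of 7 numbers: the shift along the world's x, y, z scaled (see below), then the turn, a rotation vector about the world's x, y, z scaled (see below), then the closure in counts, from 0 (fully open) to 255 (shut). In form: [[x, y, z, ax, ay, az, grip], ...]. A call has 1 to 10 rows; each row is the pose to reach, as a shift and turn from the pose commanded when the call began; what a row does not reach only later rows make up. The controller multiplies each number of a shift by 0.5 m and each number of a turn by 1.5 rad. A row lasts 1/10 s, in which the tool goes at most 50 mm and 8.59 degrees, less where a joint would pass 70% of its speed; a pose out of reach is approached as far as the arm can. A call with a number of a shift or a turn outside -1 to 1 is refused whole. A call with a gripper value outside its range is refused whole. The fingers move at their own pace and stop on an object; the grip force is fixed at half the most. Time passes only in rows, so rows that repeat a pose let the fingers close. It gives the time, the measured TCP pose, the force and the opening at its end, in the units of the state.
- monitor.state(): the state, without advancing time (a new reading comes with each control period).
- eyes.grab_frame(name): name is "scene" or "top"; returns a dict with "pixels" (420x560x3 uint8, red, green, blue), "mtx" (3x3 intrinsics, pixels), "rvec" (rotation vector, rad) and "tvec" (3), from world to camera coordinates, as OpenCV has them. Camera axes: x right, y down, z forward; pixel columns grow to the right and rows downward; lengths in m; the calibration is good to about 2 mm. A picture is of the moment at which its call begins. There is no depth.
- manip.job_done(): hands the job in, once; it reports no verdict.
Trained networks look in the newest picture that a camera, given by its name, has taken for a name from the list of things; names that differ only in an ending like _2 or _b are one class to them, and where a whole thing is asked for, a point or a joint stands for the part that bears it (a point fixed in the world has none). Each returns a list of dicts, best first, with "p" (0 to 1); they miss things now and then, are a little off and sometimes report something else, mostly with a low value. They report only what shows in the picture. A call takes as long as a camera call. They do not tell look-alikes from the thing itself.
- eyes.look_for(name, camera): "box" ([centre column, centre row, width, height] in pixels, round what is visible of it).
- eyes.pinpoint(name, camera): "uv" ([column, row] in pixels: a listed point, or the origin of a listed thing).
The state is a dict: "time": time; "joint_pos": joint angles; "joint_vel": joint speeds; "joint_efforts": joint torques, N m; "tool_pos": TCP position; "tool_rot": TCP orientation; "contact_force": force on the tool from outside, world axes, zero at the start; "ft_torque": the same for the moment, N m; "gripper_width": opening from 0.0 (shut) to 1.0 (fully open).
Only numpy, scipy, OpenCV 4.12 (cv2) and the standard library are available. Lean on these libraries where they do the work, as an engineer would, in place of code of your own. Each camera call takes 0.05 s, during which the arm holds its last target.

## Working session

There is one attempt and no reset: what is moved stays moved. The work goes in short steps, Python scripts to look and compute and a tool call to move; the robot and the scene stay as the last step left them, time stands still between calls to the robot, and variables do not carry over. Pictures are saved under pics/ and viewed, and the job is handed in when it is done.

Besides the shell and the picture viewer there is one more tool, called after "Call:" as name(argument=value, ...), one argument or row to a line, values as JSON. step_arm: Moves the arm, as the interface text tells. Its arguments: {"type":"object","properties":{"motion":{"type":"array","items":{"type":"array","items":{"type":"number"}}}},"required":["motion"]}

```bash
mkdir -p pics; cat > h.py <<'E'
from plant import monitor, eyes, manip
import numpy as np, cv2
def grab(n,fn=None):
    f=eyes.grab_frame(n)
    if fn: cv2.imwrite('pics/'+fn,cv2.cvtColor(np.asarray(f['pixels']),cv2.COLOR_RGB2BGR))
    return {k:np.array(f[k],float) for k in('mtx','rvec','tvec')}
def ray(f,uv):
    R=cv2.Rodrigues(f['rvec'])[0]; t=f['tvec'].ravel()
    d=R.T@np.linalg.inv(f['mtx'])@np.array([uv[0],uv[1],1.]); return -R.T@t,d/np.linalg.norm(d)
def atz(f,uv,z):
    c,d=ray(f,uv); return c+d*(z-c[2])/d[2]
def tri(rs):
    A=0;b=0
    for c,d in rs:
        P=np.eye(3)-np.outer(d,d);A=A+P;b=b+P@c
    x=np.linalg.solve(A,b); return x,[np.linalg.norm((np.eye(3)-np.outer(d,d))@(x-c)) for c,d in rs]
def proj(f,p): return cv2.projectPoints(np.array(p,float).reshape(-1,1,3),f['rvec'],f['tvec'],f['mtx'],None)[0].reshape(-1,2)
E
python3 - <<'E'
from h import *
np.set_printoptions(precision=4,suppress=True)
s=monitor.state();print(s)
for c in('top','scene'):
    f=grab(c,c+'0.png'); print(c,ray(f,(280,210)))
    for n in('scoop_grip','scoop_tip','hook_pocket','gate','black_scoop_grip'):
        for r in eyes.pinpoint(n,c)[:4]:
            print(n,r['p'],np.array(r['uv']),atz(f,r['uv'],0.234 if n in('hook_pocket','gate') else .024))
print(monitor.state()['time'])
E
```

```text
{'time': 0.0, 'joint_pos': array([-1.308 ,  0.0534,  1.6143,  0.    ,  1.476 , -0.119 ]), 'joint_vel': array([-0.0017,  0.0017, -0.0005,  0.0015,  0.0003, -0.0011]), 'joint_efforts': array([ -0.0036, -39.369 , -37.0175,  -0.0005,   0.0071,  -0.    ]), 'tool_pos': array([ 0.2327, -0.5794,  0.2301]), 'tool_rot': array([-0.001 ,  0.9818,  0.1898, -0.0001]), 'contact_force': array([-0.3124, -0.306 ,  0.8857]), 'ft_torque': array([0.0197, 0.0095, 0.0025]), 'gripper_width': 1.005330862871913}
top (array([0.355 , 0.0065, 1.3393]), array([ 0.0809, -0.0122, -0.9966]))
scoop_grip 0.75 [377.4 266.2] [ 0.3044 -0.2753  0.024 ]
scoop_grip 0.71 [349.9 158.3] [ 0.6052 -0.207   0.024 ]
scoop_grip 0.61 [272.  199.5] [0.4912 0.0123 0.024 ]
scoop_grip 0.22 [348.1 191.4] [ 0.5118 -0.1997  0.024 ]
scoop_tip 0.87 [277.7 232. ] [ 0.4011 -0.0026  0.024 ]
scoop_tip 0.75 [349.6 188. ] [ 0.5213 -0.2041  0.024 ]
scoop_tip 0.69 [407.4 253.6] [ 0.3378 -0.3593  0.024 ]
hook_pocket 0.66 [188.5 148.6] [0.5912 0.2059 0.234 ]Traceback (most recent call last):
  File "<stdin>", line 7, in <module>
ValueError: it knows: black_scoop_grip, hook_pocket, scoop_grip, scoop_tip
```

```bash
python3 - <<'E'
from h import *
np.set_printoptions(precision=4,suppress=True)
f=grab('scene','scene0.png'); print(ray(f,(280,210)))
for n in('scoop_grip','scoop_tip','hook_pocket'):
        for r in eyes.pinpoint(n,'scene')[:4]:
            print(n,r['p'],np.array(r['uv']),atz(f,r['uv'],0.234 if n in('hook_pocket','gate') else .024))
for p in ([0.2,-0.3,.024],): print(proj(f,p))
E
python3 -c "
import cv2
for n in('top','scene'):
    i=cv2.imread(f'pics/{n}0.png'); cv2.imwrite(f'pics/{n}0b.png',cv2.resize(i,(800,600),interpolation=cv2.INTER_CUBIC))"
```

```text
(array([ 0.9221, -0.8613,  0.79  ]), array([-0.3648,  0.7519, -0.5491]))
scoop_grip 0.8 [278.8 249.6] [0.4911 0.0158 0.024 ]
scoop_grip 0.69 [281.7 321.3] [ 0.6047 -0.2081  0.024 ]
scoop_grip 0.59 [154.9 301.4] [ 0.3146 -0.2739  0.024 ]
scoop_tip 0.93 [247.2 309.4] [ 0.5194 -0.208   0.024 ]
scoop_tip 0.89 [249.  246.9] [ 0.4144 -0.0062  0.024 ]
hook_pocket 0.62 [345.9 154.4] [0.5966 0.2081 0.234 ]
[[108.4124 294.1426]]
```

View pics/top0.png

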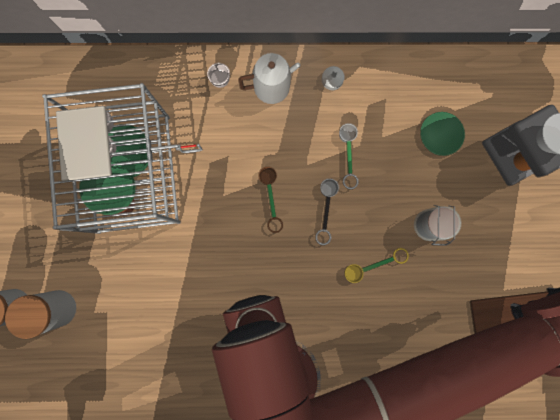

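View pics/scene0.png

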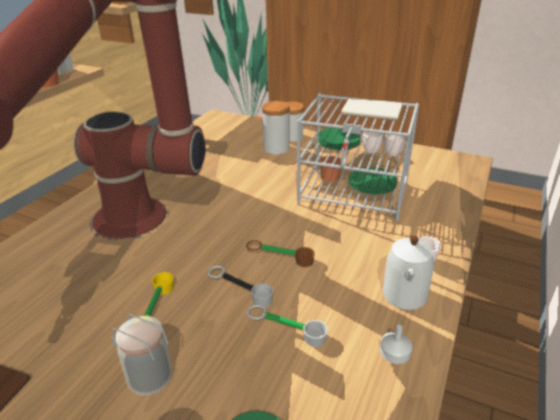

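```bash
python3 - <<'E'
import cv2,numpy as np
t=cv2.imread('pics/top0.png');s=cv2.imread('pics/scene0.png')
a=cv2.resize(t[125:175,135:215],(800,500),interpolation=cv2.INTER_CUBIC)
b=cv2.resize(s[90:190,300:420],(720,600),interpolation=cv2.INTER_CUBIC)
c=cv2.resize(t[115:200,310:390],(565,600),interpolation=cv2.INTER_CUBIC)
for n,i in zip('abc',(a,b,c)): cv2.imwrite(f'pics/z{n}.png',i)
E
```

```text
(no output)
```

View pics/za.png

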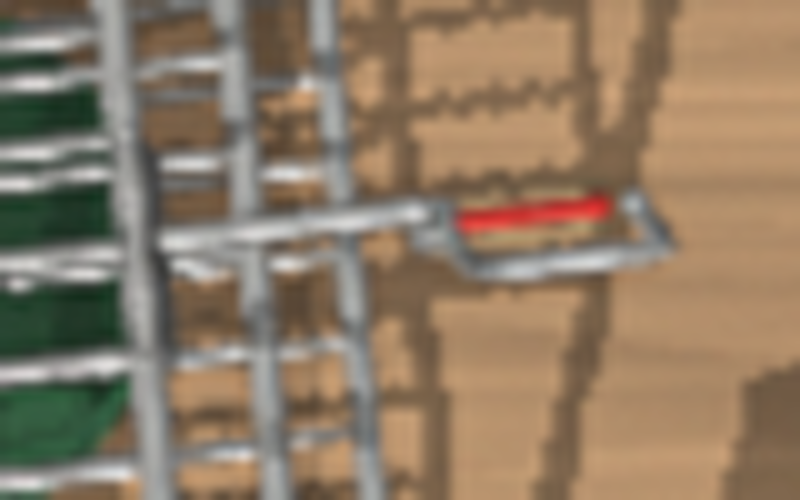

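View pics/zb.png

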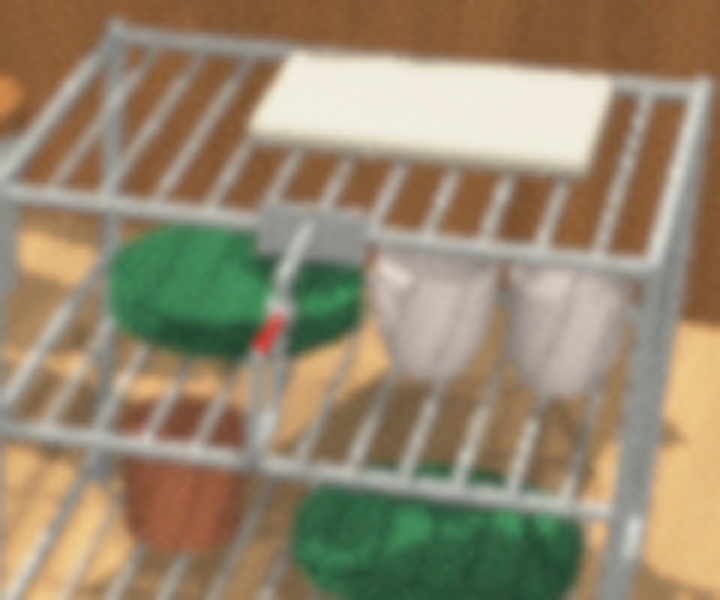

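View pics/zc.png

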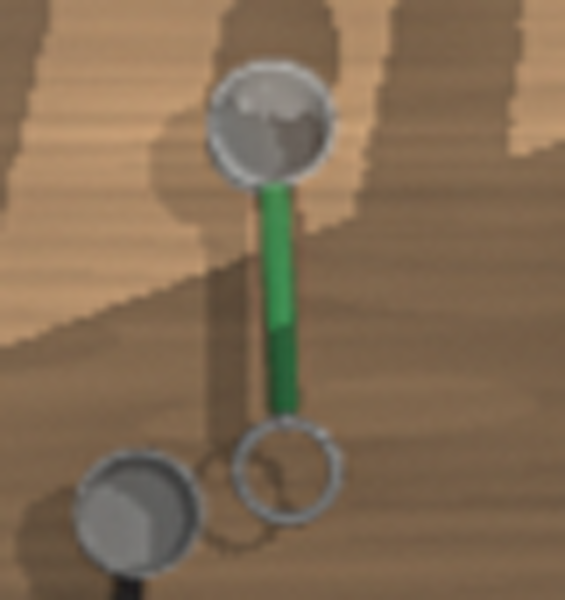

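```bash
python3 - <<'E'
from h import *
np.set_printoptions(precision=4,suppress=True)
f=grab('top'); g=grab('scene')
def T(u,v,z,o,s): return atz(f,(o[0]+u/s-.45,o[1]+v/s-.45),z)
o=(135,125)
ge0=T(458,220,.26,o,10);ge1=T(608,206,.26,o,10);n=T(632,200,.263,o,10);cb0=T(160,240,.276,o,10);cb1=T(425,212,.276,o,10)
b0=T(490,270,.208,o,10);b1=T(665,251,.208,o,10)
print('gate',ge0,ge1,'nose',n,'carry',cb0,cb1,'bot',b0,b1)
for a,b in((ge1,ge0),(cb1,cb0),(b1,b0)):
    d=b-a; print(np.degrees(np.arctan2(d[1],d[0])),np.linalg.norm(d))
# rack top front edge dir
# scene bits
for nm,p,z in(('gate',(300+272/6,90+332/6),.26),('pock',(345.9,154.4),.234)): print(nm,atz(g,p,z))
t,s_=tri([ray(f,(188.5,148.6)),ray(g,(345.9,154.4))]);print('tri pocket',t,s_)
o=(310,115)
h0=T(276,185,.03,o,7.06);h1=T(285,412,.03,o,7.06);rc=T(288,470,.0265,o,7.06);bw=T(272,124,.03,o,7.06)
print(h0,h1,(h0+h1)/2,'ring',rc,'bowl',bw)
d=rc-bw;print(np.degrees(np.arctan2(d[1],d[0])),np.linalg.norm(d[:2]));d=h1-h0;print(np.degrees(np.arctan2(d[1],d[0])),np.linalg.norm(d))
print(tri([ray(f,(349.9,158.3)),ray(g,(281.7,321.3))]),tri([ray(f,(349.6,188.)),ray(g,(247.2,309.4))]))
from scipy.spatial.transform import Rotation as R
q=monitor.state()['tool_rot'];print(R.from_quat(np.r_[q[1:],q[0]]).as_matrix())
E
```

```text
gate [0.5906 0.2198 0.26  ] [0.5936 0.1856 0.26  ] nose [0.5943 0.1797 0.263 ] carry [0.583  0.2834 0.276 ] [0.589  0.2241 0.276 ] bot [0.5897 0.2224 0.208 ] [0.594  0.1806 0.208 ]
95.03224301775391 0.03432635200914333
95.75192232506882 0.05964564907512885
95.89708551703197 0.04201178017463977
gate [0.5939 0.2067 0.26  ]
pock [0.5966 0.2081 0.234 ]
tri pocket [0.594  0.2073 0.2331] [np.float64(0.0028137728632539245), np.float64(0.0028137728632541925)]
[ 0.6538 -0.2037  0.03  ] [ 0.5629 -0.2051  0.03  ] [ 0.6083 -0.2044  0.03  ] ring [ 0.5403 -0.2062  0.0265] bowl [ 0.6785 -0.2027  0.03  ]
-178.54413303648394 0.13823887912804586
-179.15774525388815 0.09098557414473797
(array([ 0.6048, -0.2073,  0.0234]), [np.float64(0.0005101447258789732), np.float64(0.000510144725879086)]) (array([ 0.52  , -0.2054,  0.0221]), [np.float64(0.0018884574884725888), np.float64(0.0018884574884723358)])
[[ 0.928   0.3726 -0.    ]
 [ 0.3726 -0.928  -0.    ]
 [-0.      0.     -1.    ]]
```

Call:
step_arm(
  motion=[
    [0.04, 0.04, 0, 0, 0, 0.09, 0],
    [0.08, 0.08, 0, 0, 0, 0.18, 0],
    [0.12, 0.12, 0, 0, 0, 0.27, 0],
    [0.16, 0.16, 0, 0, 0, 0.36, 0],
    [0.2, 0.2, 0, 0, 0, 0.45, 0],
    [0.24, 0.24, 0, 0, 0, 0.54, 0],
    [0.28, 0.28, 0, 0, 0, 0.63, 0],
    [0.32, 0.32, 0, 0, 0, 0.72, 0],
    [0.36, 0.36, 0, 0, 0, 0.81, 0],
    [0.4, 0.4, 0, 0, 0, 0.9, 0],
  ],
)

```text
time: 1.5
tool_pos: [0.4336, -0.3791, 0.2315]
tool_rot: [0.0, 0.646, 0.763, -0.0]
contact_force: [0.6, -0.6, 0.8]
gripper_width: 0.997
```

Call:
step_arm(
  motion=[
    [0.035, 0.035, 0, 0, 0, 0.095, 0],
    [0.07, 0.07, 0, 0, 0, 0.19, 0],
    [0.105, 0.105, 0, 0, 0, 0.286, 0],
    [0.14, 0.14, -0.03, 0, 0, 0.381, 0],
    [0.175, 0.175, -0.06, 0, 0, 0.477, 0],
    [0.21, 0.21, -0.1, 0, 0, 0.572, 0],
    [0.245, 0.245, -0.14, 0, 0, 0.667, 0],
    [0.28, 0.28, -0.18, 0, 0, 0.762, 0],
    [0.315, 0.315, -0.22, 0, 0, 0.858, 0],
    [0.349, 0.349, -0.263, 0, 0, 0.953, 0],
  ],
)

```text
time: 2.5
tool_pos: [0.6083, -0.2048, 0.0994]
tool_rot: [0.0, -0.013, 1.0, -0.0]
contact_force: [1.0, 0.7, 0.5]
gripper_width: 0.996
```

```bash
python3 - <<'E'
from h import *
import cv2
s=monitor.state();print(s['time'],s['tool_pos'],s['tool_rot'],s['joint_pos'])
f=grab('scene','s1.png');g=grab('top','t1.png')
i=cv2.imread('pics/s1.png')[200:380,180:420];cv2.imwrite('pics/s1z.png',cv2.resize(i,(800,600)))
i=cv2.imread('pics/t1.png')[90:240,260:460];cv2.imwrite('pics/t1z.png',cv2.resize(i,(800,600)))
E
```

```text
2.5 [ 0.60830907 -0.20476734  0.0993841 ] [ 4.01887482e-04 -1.28593326e-02  9.99917218e-01 -1.82360807e-04] [-4.40576444e-01  2.01871996e-01  1.67831441e+00  2.54489661e-05
  1.26052393e+00 -2.03709991e+00]
```

View pics/s1z.png

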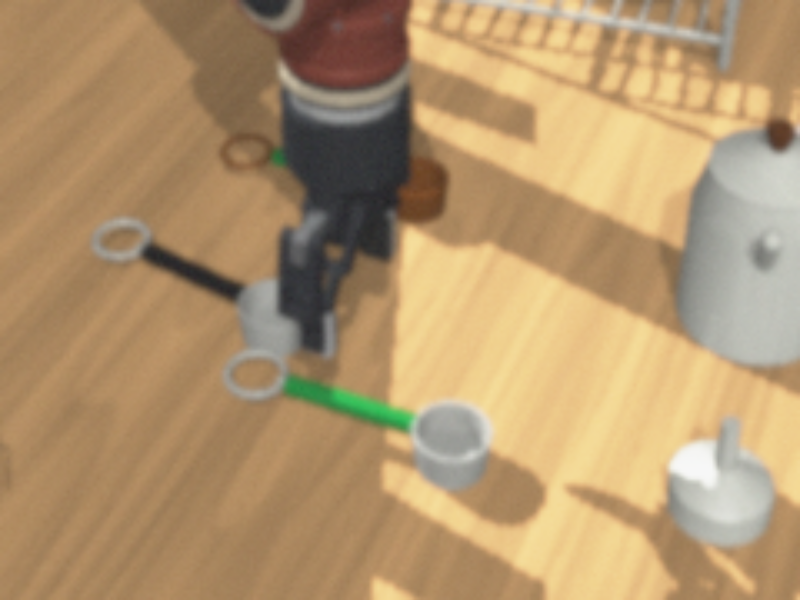

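View pics/t1z.png

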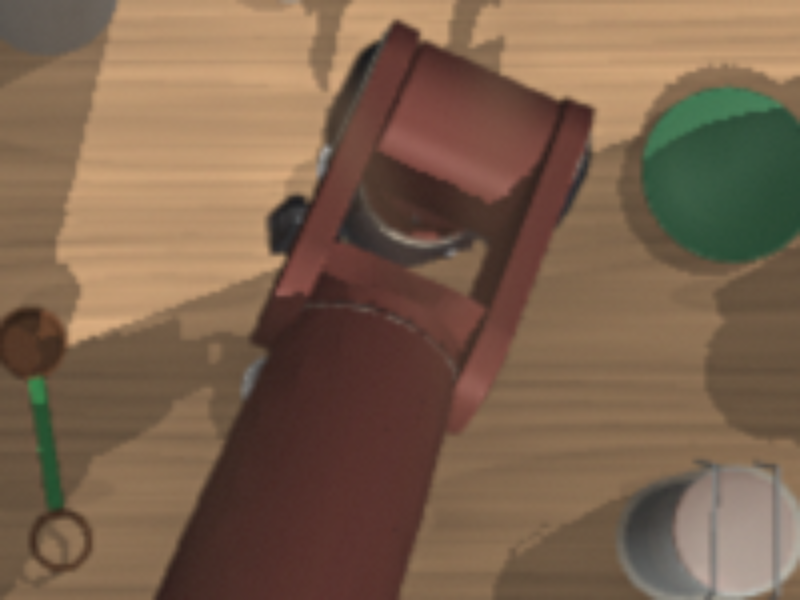

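Call:
step_arm(
  motion=[
    [0, 0, -0.06, 0, 0, 0, 0],
    [0, 0, -0.11, 0, 0, 0, 0],
    [0, 0, -0.15, 0, 0, 0, 0],
    [0, 0, -0.183, 0, 0, 0, 0],
    [0, 0, -0.183, 0, 0, 0, 0],
  ],
)

```text
time: 3.1
tool_pos: [0.6054, -0.2053, 0.006]
tool_rot: [-0.002, -0.009, 1.0, 0.001]
contact_force: [-0.1, 0.5, -0.5]
gripper_width: 1.0
```

```bash
python3 - <<'E'
from h import *
import cv2
s=monitor.state();print(s['time'],s['tool_pos'],s['contact_force'])
f=grab('scene','s2.png')
i=cv2.imread('pics/s2.png')[200:380,180:420];cv2.imwrite('pics/s2z.png',cv2.resize(i,(800,600)))
E
```

```text
3.1 [ 0.6054317  -0.20525141  0.00601794] [-0.14454983  0.46537157 -0.47576261]
```

View pics/s2z.png

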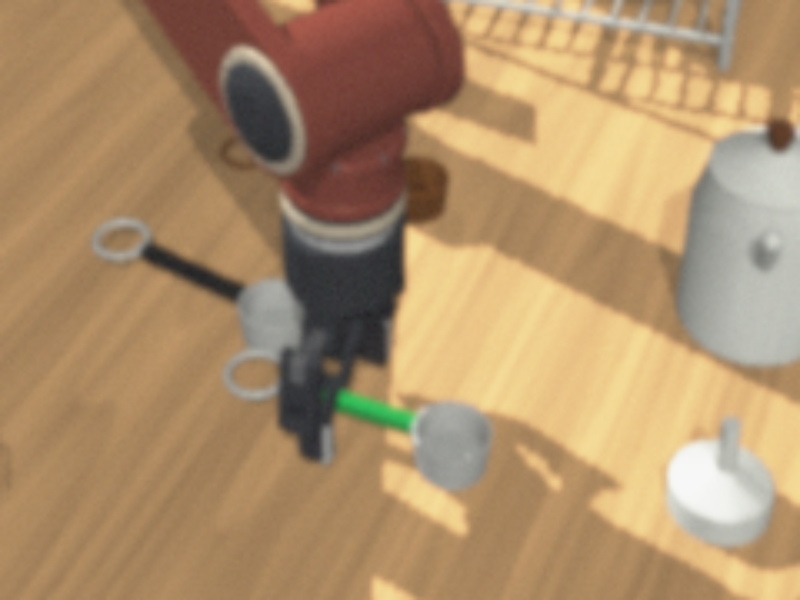

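Call:
step_arm(
  motion=[
    [0, 0, 0, 0, 0, 0, 255],
    [0, 0, 0, 0, 0, 0, 255],
    [0, 0, 0, 0, 0, 0, 255],
    [0, 0, 0, 0, 0, 0, 255],
    [0, 0, 0, 0, 0, 0, 255],
    [0, 0, 0, 0, 0, 0, 255],
    [0, 0, 0, 0, 0, 0, 255],
    [0, 0, 0, 0, 0, 0, 255],
  ],
)

```text
time: 3.95
tool_pos: [0.6075, -0.2055, 0.0087]
tool_rot: [0.0, -0.01, 1.0, -0.0]
contact_force: [-1.1, 0.1, 3.4]
gripper_width: 0.123
```

Call:
step_arm(
  motion=[
    [0, 0, 0.03, 0, 0, 0, 255],
    [0, 0, 0.08, 0, 0, 0, 255],
    [0, 0, 0.15, 0, 0, 0, 255],
    [0, 0, 0.23, 0, 0, 0, 255],
    [0, 0, 0.31, 0, 0, 0, 255],
    [0, 0, 0.39, 0, 0, 0, 255],
    [0, 0, 0.47, 0, 0, 0, 255],
    [0, 0, 0.55, 0, 0, 0, 255],
    [0, 0, 0.58, 0, 0, 0, 255],
    [0, 0, 0.58, 0, 0, 0, 255],
  ],
)

```text
time: 4.95
tool_pos: [0.6084, -0.206, 0.3019]
tool_rot: [0.003, -0.01, 1.0, -0.001]
contact_force: [-0.1, -0.1, -1.3]
gripper_width: 0.129
```

```bash
python3 - <<'E'
from h import *
import cv2
s=monitor.state();print(s['time'],s['tool_pos'],s['tool_rot'],s['contact_force'],s['ft_torque'],s['gripper_width'])
f=grab('scene','s3.png')
i=cv2.imread('pics/s3.png')[100:310,140:420];cv2.imwrite('pics/s3z.png',cv2.resize(i,(800,600)))
E
```

```text
4.95 [ 0.60836336 -0.20595473  0.30190042] [ 0.00268006 -0.00984338  0.99994708 -0.00132654] [-0.12142394 -0.05163931 -1.28867282] [-0.00381883  0.08562886 -0.04092747] 0.12873727832564602
```

View pics/s3z.png

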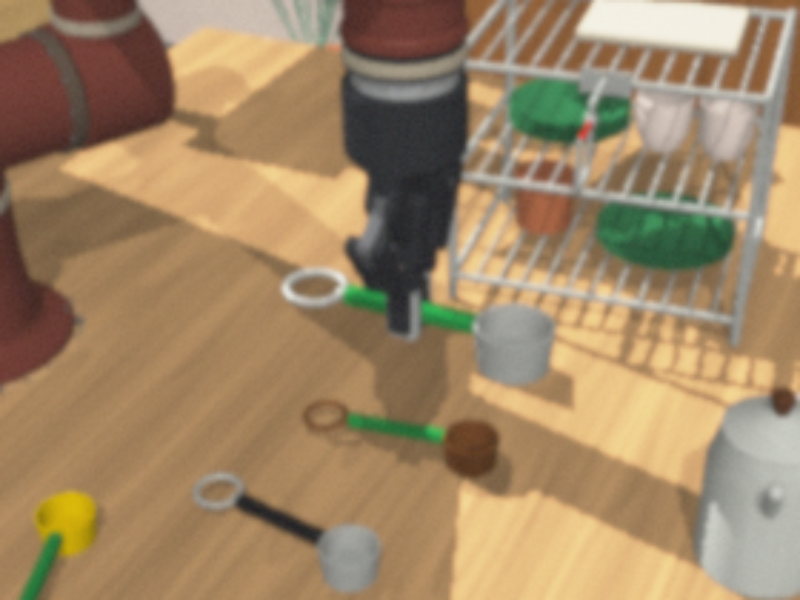

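Call:
step_arm(
  motion=[
    [0, 0.02, 0, 0, 0, -0.095, 255],
    [0, 0.06, 0, 0, 0, -0.195, 255],
    [0, 0.11, 0, 0, 0, -0.295, 255],
    [0, 0.17, 0, 0, 0, -0.395, 255],
    [0, 0.23, 0, 0, 0, -0.495, 255],
    [0, 0.29, 0, 0, 0, -0.595, 255],
    [0, 0.35, 0, 0, 0, -0.695, 255],
    [0, 0.41, 0, 0, 0, -0.795, 255],
    [0, 0.46, 0, 0, 0, -0.895, 255],
    [-0.014, 0.492, 0, 0, 0, -0.994, 255],
  ],
)

```text
time: 6.0
tool_pos: [0.599, 0.0424, 0.2936]
tool_rot: [-0.003, 0.673, 0.74, -0.002]
contact_force: [0.3, -0.3, -1.5]
gripper_width: 0.127
```

Call:
step_arm(
  motion=[
    [0, 0, 0, 0, 0, 0, 255],
    [0, 0, 0, 0, 0, 0, 255],
  ],
)

```text
time: 6.2
tool_pos: [0.5994, 0.0405, 0.2952]
tool_rot: [-0.002, 0.67, 0.742, -0.002]
contact_force: [-0.3, -0.4, -1.5]
gripper_width: 0.125
```

```bash
python3 - <<'E'
from h import *
import cv2
np.set_printoptions(precision=4,suppress=True)
s=monitor.state();print(s['time'],s['tool_pos'],s['tool_rot'],s['contact_force'],s['ft_torque'],s['gripper_width'])
f=grab('scene','s4.png')
for n in('scoop_tip','scoop_grip'): print(n,[(r['p'],r['uv']) for r in eyes.pinpoint(n,'scene')])
g=grab('top','t4.png')
for n in('scoop_tip','scoop_grip'): print(n,[(r['p'],r['uv']) for r in eyes.pinpoint(n,'top')])
i=cv2.imread('pics/s4.png')[90:240,240:440];cv2.imwrite('pics/s4z.png',cv2.resize(i,(800,600),interpolation=cv2.INTER_CUBIC))
i=cv2.imread('pics/t4.png')[100:220,140:300];cv2.imwrite('pics/t4z.png',cv2.resize(i,(800,600),interpolation=cv2.INTER_CUBIC))
E
```

```text
6.2 [0.5994 0.0405 0.2952] [-0.0016  0.67    0.7423 -0.0016] [-0.2575 -0.3687 -1.5059] [-0.0006  0.0436  0.0271] 0.12525030819051688
scoop_tip [(0.94, [333.3, 139.3]), (0.59, [246.0, 246.0])]
scoop_grip [(0.71, [278.3, 250.8]), (0.7, [153.0, 298.5]), (0.56, [321.2, 155.3])]
scoop_tip [(0.8, [408.3, 252.8]), (0.71, [219.8, 140.7]), (0.52, [278.1, 231.7])]
scoop_grip [(0.83, [259.4, 137.3]), (0.58, [379.5, 265.8])]
```

View pics/s4z.png

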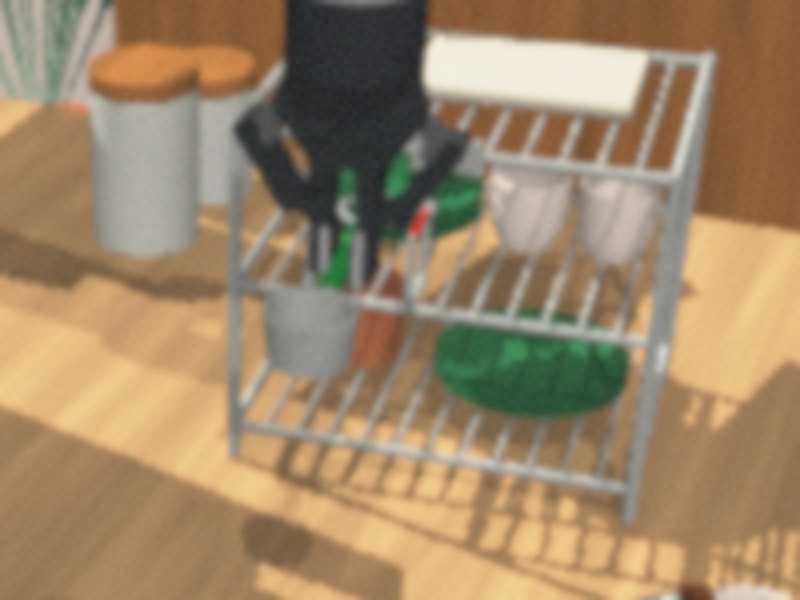

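View pics/t4z.png

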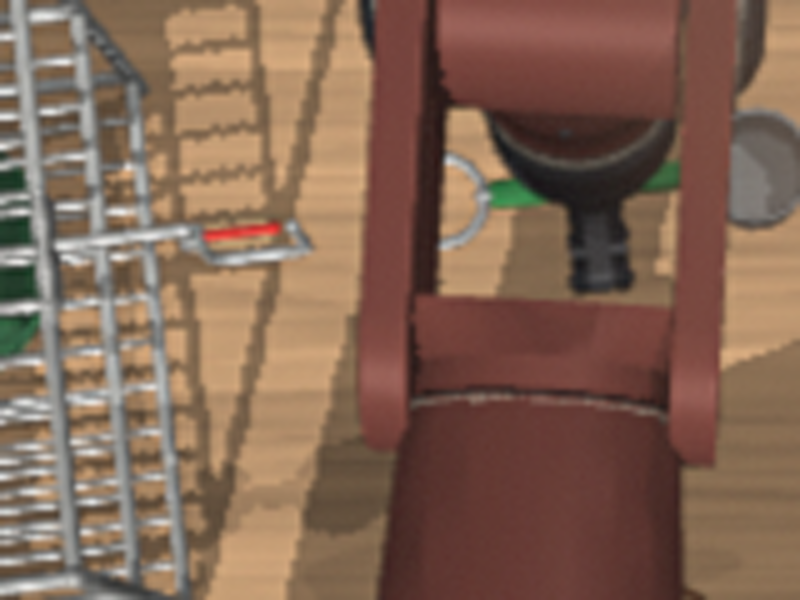

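```bash
python3 - <<'E'
from h import *
np.set_printoptions(precision=4,suppress=True)
f=grab('top')
T=lambda u,v,z:atz(f,(140+u/5-.4,100+v/5-.4),z)
print('ring',T(442,201,.311),'junction',T(490,196,.311),'handle bowl end',T(690,174,.317),'bowl',T(765,170,.315))
a=np.radians(95.86);d=np.array([np.cos(a),np.sin(a)]);p=monitor.state()['tool_pos'][:2]
print('pred ring',p+.07*d,'bowl',p-.069*d)
q=T(442,201,.311)-T(765,170,.315);print(np.degrees(np.arctan2(q[1],q[0])),np.linalg.norm(q))
print('nose',T(290,228,.263),'gate',T(205,237,.26),T(280,229,.26),'bot',T(210,258,.208),T(305,247,.208))
E
```

```text
ring [0.5937 0.1061 0.311 ] junction [0.5958 0.0851 0.311 ] handle bowl end [ 0.6035 -0.0025  0.317 ] bowl [ 0.6056 -0.0354  0.315 ]
pred ring [0.5933 0.1095] bowl [ 0.6075 -0.0287]
94.80597195386345 0.14198997378177605
nose [0.5928 0.18   0.263 ] gate [0.5895 0.2193 0.26  ] [0.593  0.1851 0.26  ] bot [0.5906 0.227  0.208 ] [0.5956 0.1817 0.208 ]
```

Call:
step_arm(
  motion=[
    [0, 0.05, 0, 0, 0, 0, 255],
    [0, 0.1, 0, 0, 0, 0, 255],
    [0, 0.144, 0, 0, 0, 0, 255],
    [0, 0.144, -0.03, 0, 0, 0, 255],
    [0, 0.144, -0.03, 0, 0, 0, 255],
  ],
)

```text
time: 7.05
tool_pos: [0.5993, 0.1123, 0.2804]
tool_rot: [-0.001, 0.671, 0.742, -0.002]
contact_force: [-0.6, 0.4, -2.0]
gripper_width: 0.123
```

```bash
cat > look.py <<'E'
from h import *
import sys
np.set_printoptions(precision=4,suppress=True)
k=sys.argv[1]
s=monitor.state();print(s['time'],s['tool_pos'],s['tool_rot'],s['contact_force'],s['ft_torque'],s['gripper_width'])
f=grab('scene','s.png');g=grab('top','t.png')
i=cv2.imread('pics/s.png')[110:200,290:410];i=cv2.resize(i,(800,600),interpolation=cv2.INTER_CUBIC);cv2.imwrite(f'pics/s{k}z.png',i)
i=cv2.imread('pics/t.png')[120:180,160:240];cv2.imwrite(f'pics/t{k}z.png',cv2.resize(i,(800,600),interpolation=cv2.INTER_CUBIC))
E
python3 look.py 5
```

```text
7.05 [0.5993 0.1123 0.2804] [-0.0013  0.6708  0.7416 -0.0017] [-0.5837  0.3881 -1.9808] [0.039  0.0715 0.0491] 0.12284398691931753
```

View pics/s5z.png

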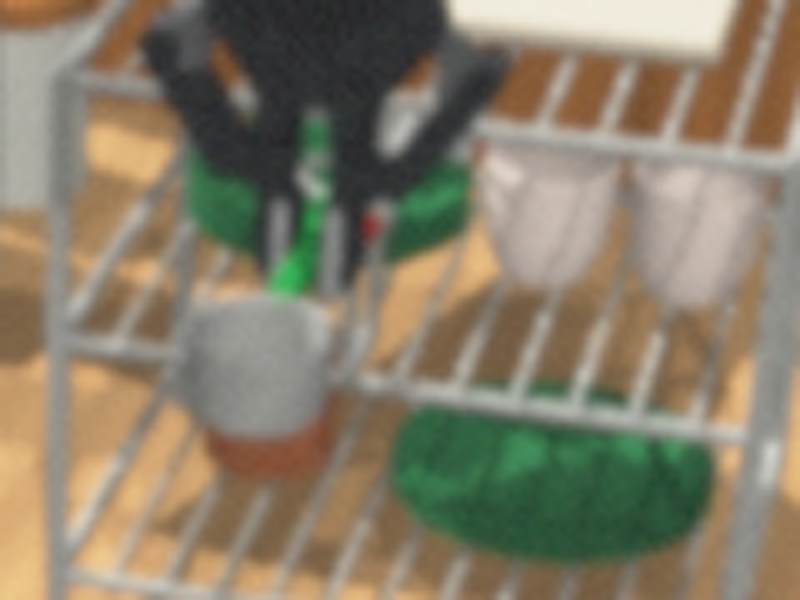

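View pics/t5z.png

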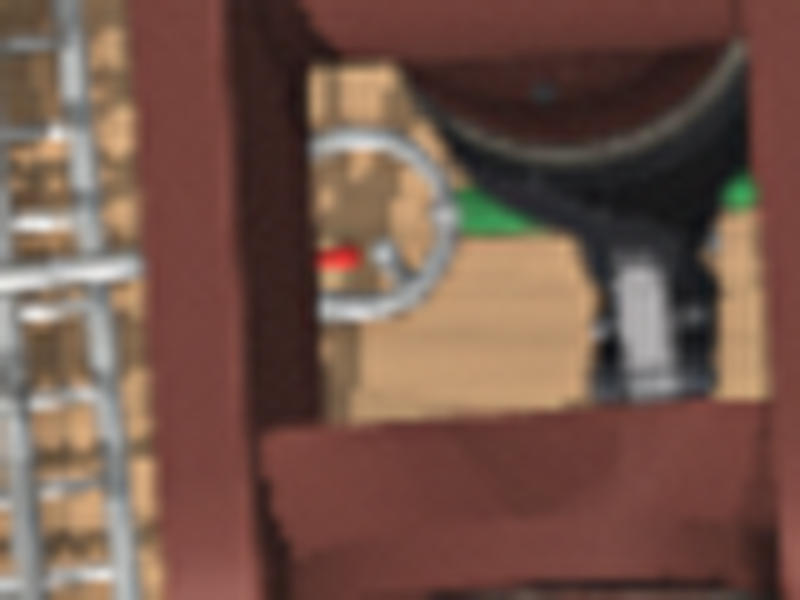

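```bash
python3 - <<'E'
from h import *
np.set_printoptions(precision=4,suppress=True)
f=grab('top')
T=lambda u,v,z:atz(f,(160+u/10-.45,120+v/10-.45),z)
for z in(.29,.2957,.3): print('ring',T(366,225,z),'edge',T(460,213,z),T(365,320,z),T(365,130,z))
print('nose',T(382,252,.263))
E
```

```text
ring [0.5939 0.1789 0.29  ] edge [0.5965 0.1581 0.29  ] [0.5725 0.179  0.29  ] [0.6155 0.1793 0.29  ]
ring [0.5926 0.178  0.2957] edge [0.5952 0.1572 0.2957] [0.5713 0.1781 0.2957] [0.6141 0.1783 0.2957]
ring [0.5917 0.1773 0.3   ] edge [0.5942 0.1566 0.3   ] [0.5704 0.1774 0.3   ] [0.613  0.1776 0.3   ]
nose [0.5938 0.1797 0.263 ]
```

Call:
step_arm(
  motion=[
    [0.002, 0, -0.02, 0, 0, 0, 255],
    [0.002, 0, -0.045, 0, 0, 0, 255],
    [0.002, 0, -0.07, 0, 0, 0, 255],
    [0.002, 0, -0.09, 0, 0, 0, 255],
    [0.002, 0, -0.09, 0, 0, 0, 255],
  ],
)

```text
time: 7.7
tool_pos: [0.6003, 0.1121, 0.2356]
tool_rot: [-0.001, 0.671, 0.741, -0.002]
contact_force: [-0.8, -2.0, -0.1]
gripper_width: 0.124
```

```bash
python3 look.py 6
```

```text
7.7 [0.6003 0.1121 0.2356] [-0.0012  0.6711  0.7413 -0.0016] [-0.8082 -1.9951 -0.0666] [-0.0611  0.0585  0.0629] 0.12363225816375517
```

View pics/s6z.png

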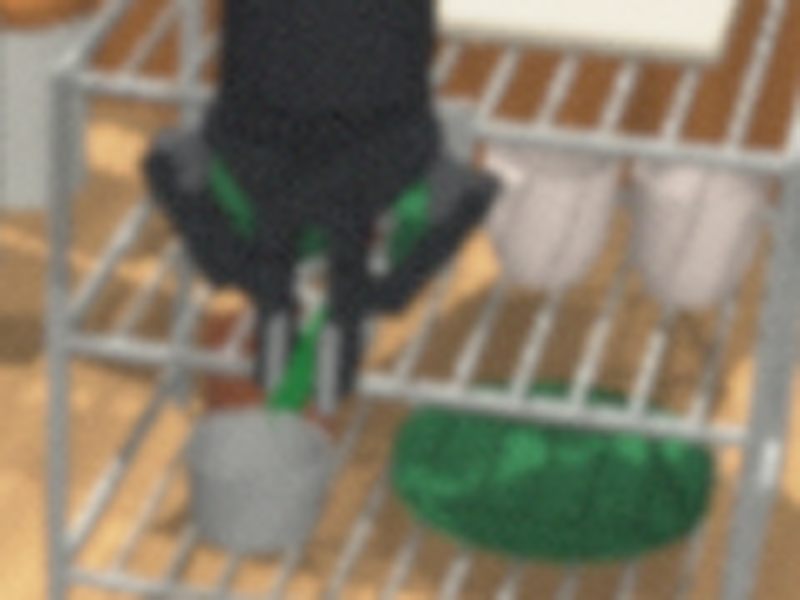

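View pics/t6z.png

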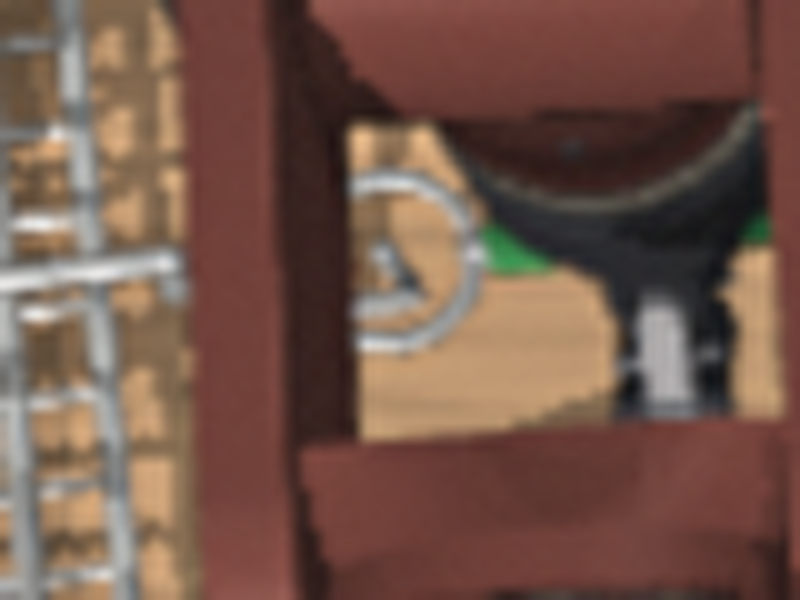

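Call:
step_arm(
  motion=[
    [0, 0, -0.02, 0, 0, 0, 255],
    [0, 0, -0.04, 0, 0, 0, 255],
    [0, 0, -0.055, 0, 0, 0, 255],
    [0, 0, -0.067, 0, 0, 0, 255],
    [0, 0, -0.067, 0, 0, 0, 255],
    [0, 0, -0.067, 0, 0, 0, 255],
  ],
)

```text
time: 8.4
tool_pos: [0.6011, 0.1126, 0.2042]
tool_rot: [-0.0, 0.671, 0.741, -0.0]
contact_force: [-0.3, 1.0, -1.0]
gripper_width: 0.121
```

```bash
python3 look.py 7
```

```text
8.4 [0.6011 0.1126 0.2042] [-0.0004  0.671   0.7414 -0.0004] [-0.2597  0.9622 -1.0468] [ 0.1126 -0.0404  0.0111] 0.12124762327887705
```

View pics/s7z.png

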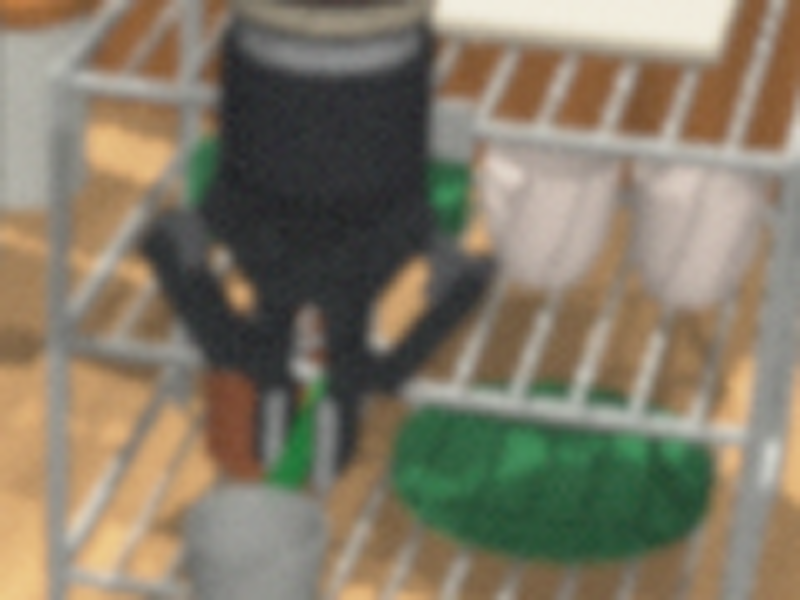

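View pics/t7z.png

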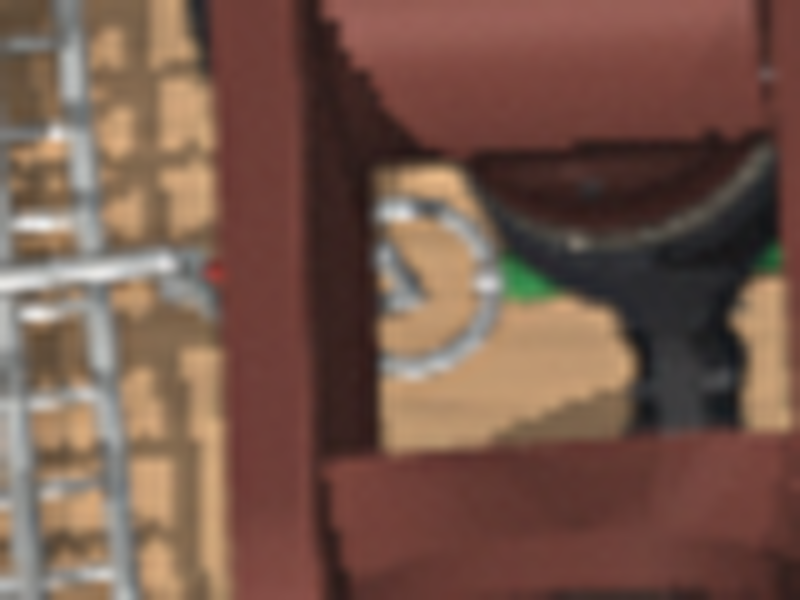

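Call:
step_arm(
  motion=[
    [0, 0, -0.004, 0, 0, 0, 255],
    [0, 0, -0.008, 0, 0, 0, 255],
    [0, 0, -0.01, 0, 0, 0, 255],
    [0, 0, -0.01, 0, 0, 0, 255],
  ],
)

```text
time: 8.9
tool_pos: [0.6012, 0.1125, 0.1995]
tool_rot: [-0.0, 0.671, 0.741, -0.0]
contact_force: [-0.9, -0.4, -1.9]
gripper_width: 0.127
```

```bash
python3 look.py 8
```

```text
8.9 [0.6012 0.1125 0.1995] [-0.0002  0.6711  0.7414 -0.0002] [-0.8765 -0.4099 -1.9195] [ 0.0261  0.0233 -0.011 ] 0.12698078093443244
```

View pics/s8z.png

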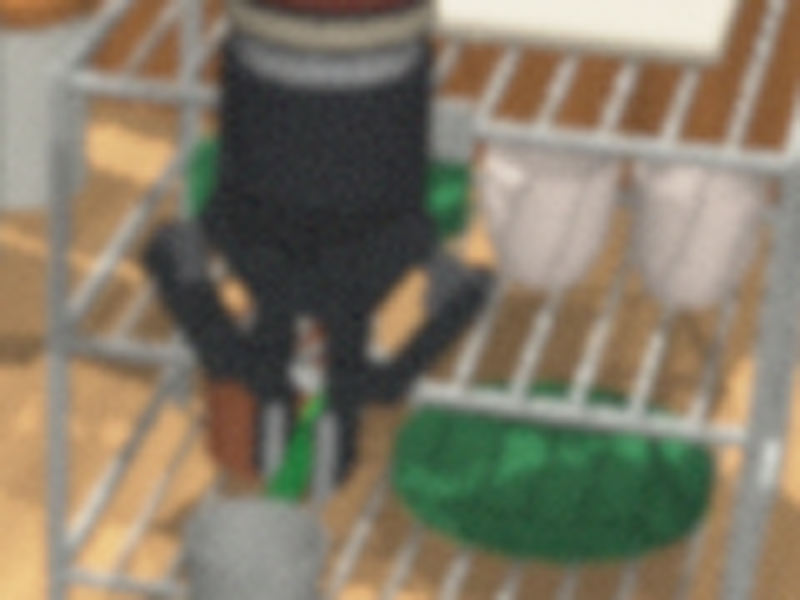

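View pics/t8z.png

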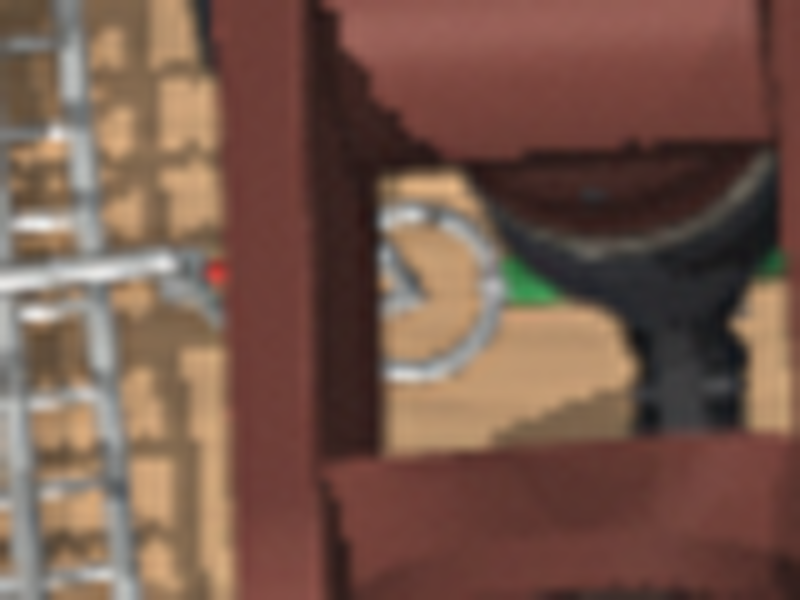

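Call:
step_arm(
  motion=[
    [0, 0, -0.003, 0, 0, 0, 255],
    [0, 0, -0.006, 0, 0, 0, 255],
    [0, 0, -0.006, 0, 0, 0, 255],
  ],
)

```text
time: 9.3
tool_pos: [0.6015, 0.1126, 0.1971]
tool_rot: [0.0, 0.671, 0.741, 0.0]
contact_force: [-0.5, -0.5, 0.6]
gripper_width: 0.127
```

```bash
python3 look.py 9
```

```text
9.3 [0.6015 0.1126 0.1971] [0.0001 0.6711 0.7414 0.0003] [-0.5014 -0.5043  0.6043] [ 0.1802  0.0656 -0.0203] 0.12690196186788574
```

View pics/t9z.png

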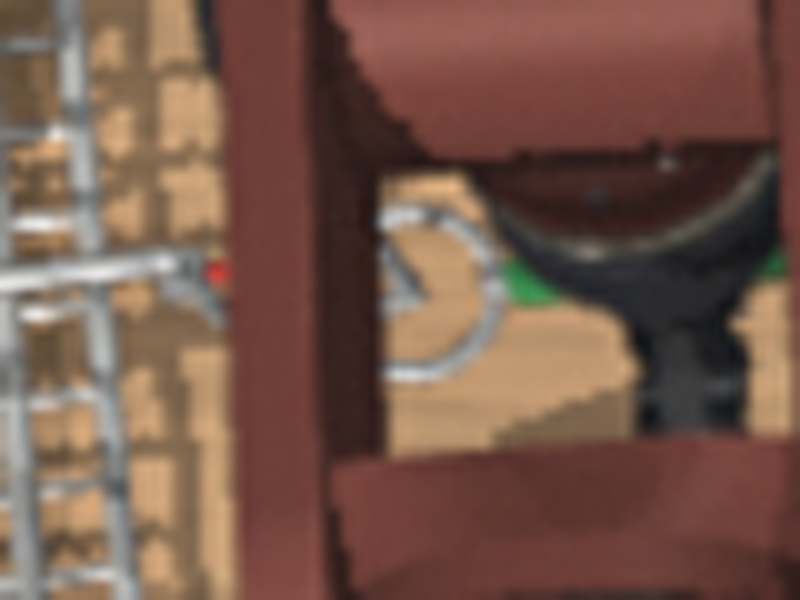

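Call:
step_arm(
  motion=[
    [0, 0.002, -0.007, 0.035, 0.003, 0, 255],
    [0, 0.004, -0.017, 0.07, 0.007, 0, 255],
    [0, 0.007, -0.026, 0.104, 0.01, 0, 255],
    [-0.001, 0.01, -0.035, 0.139, 0.014, 0, 255],
    [-0.001, 0.01, -0.035, 0.139, 0.014, 0, 255],
  ],
)

```text
time: 9.9
tool_pos: [0.6008, 0.1165, 0.1788]
tool_rot: [-0.078, 0.668, 0.737, 0.07]
contact_force: [-0.6, -1.3, 2.3]
gripper_width: 0.127
```

```bash
python3 look.py 10; python3 -c "
from plant import monitor;print(monitor.state()['joint_pos'])"
```

```text
9.9 [0.6008 0.1165 0.1788] [-0.0779  0.6681  0.7367  0.0699] [-0.6408 -1.3332  2.2592] [0.0474 0.0338 0.0994] 0.12674288864265235
[-0.0241777   0.05817601  1.70491834  0.20943664  1.40773348 -0.16032914]
```

View pics/t10z.png

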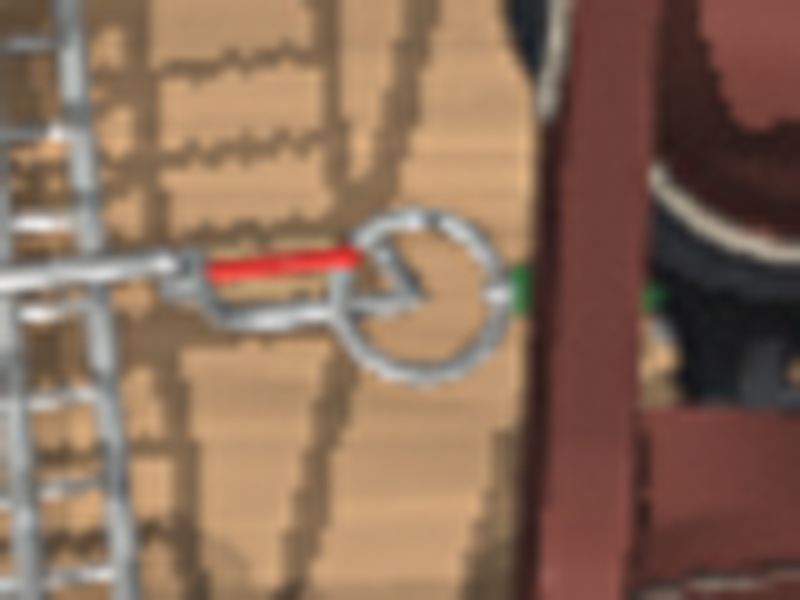

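View pics/s10z.png

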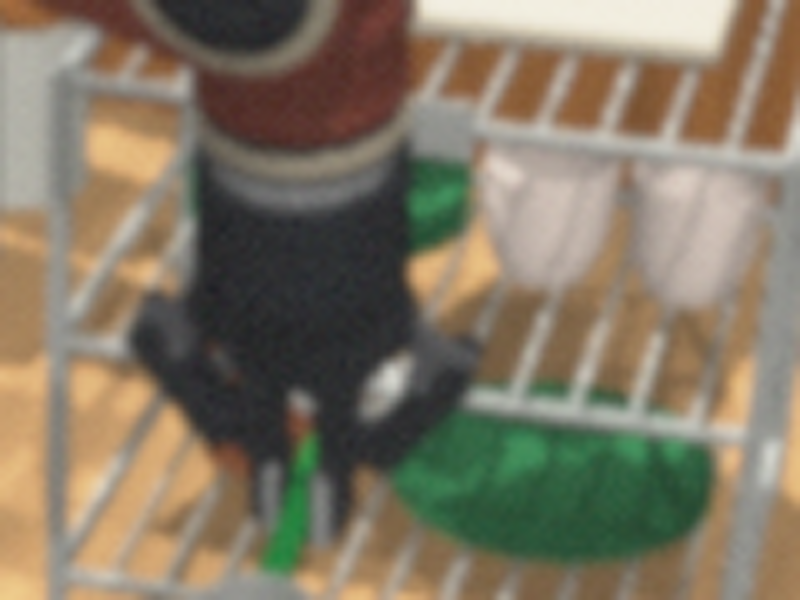

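Call:
step_arm(
  motion=[
    [0, 0.003, -0.005, 0.035, 0.003, 0, 255],
    [-0.001, 0.008, -0.014, 0.07, 0.007, 0, 255],
    [-0.001, 0.013, -0.022, 0.104, 0.01, 0, 255],
    [-0.002, 0.018, -0.03, 0.139, 0.014, 0, 255],
    [-0.002, 0.023, -0.037, 0.173, 0.017, 0, 255],
    [-0.003, 0.029, -0.044, 0.208, 0.021, 0, 255],
    [-0.003, 0.035, -0.051, 0.243, 0.024, 0, 255],
    [-0.004, 0.042, -0.058, 0.278, 0.028, 0, 255],
    [-0.004, 0.042, -0.058, 0.278, 0.028, 0, 255],
  ],
)

```text
time: 10.9
tool_pos: [0.5982, 0.1385, 0.1491]
tool_rot: [-0.23, 0.639, 0.705, 0.206]
contact_force: [-0.2, -1.0, 1.8]
gripper_width: 0.124
```

```bash
python3 look.py 11; python3 -c "
from plant import monitor;print(monitor.state()['joint_pos'])"
```

```text
10.9 [0.5982 0.1385 0.1491] [-0.2303  0.6385  0.7047  0.2064] [-0.1641 -0.9548  1.7599] [-0.0487  0.0343  0.0935] 0.12391296498309678
[-0.16063679  0.1477609   1.74360868  0.60653431  1.45938586 -0.39538845]
```

View pics/t11z.png

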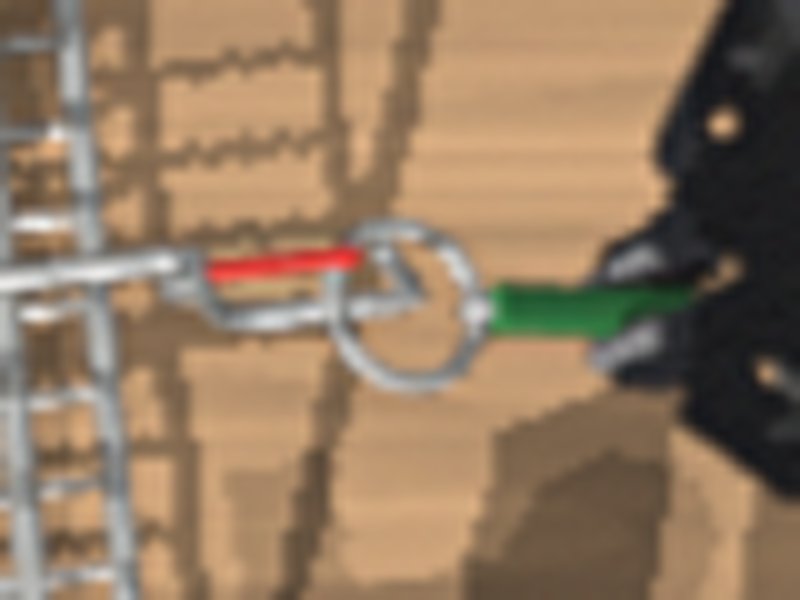

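View pics/s.png

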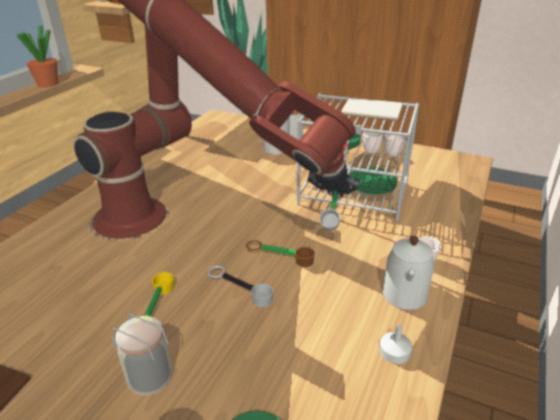

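Call:
step_arm(
  motion=[
    [-0.001, 0.009, -0.008, 0.046, 0.005, 0, 255],
    [-0.002, 0.019, -0.016, 0.093, 0.009, 0, 255],
    [-0.003, 0.03, -0.023, 0.139, 0.014, 0, 255],
    [-0.004, 0.041, -0.029, 0.185, 0.018, 0, 255],
    [-0.005, 0.052, -0.035, 0.231, 0.023, 0, 255],
    [-0.006, 0.064, -0.04, 0.278, 0.028, 0, 255],
    [-0.006, 0.064, -0.04, 0.278, 0.028, 0, 255],
  ],
)

```text
time: 11.7
tool_pos: [0.5956, 0.1713, 0.1301]
tool_rot: [-0.372, 0.581, 0.641, 0.335]
contact_force: [0.5, 0.3, 1.4]
gripper_width: 0.128
```

```bash
python3 look.py 12; python3 -c "
from plant import monitor;print(monitor.state()['joint_pos'])"
```

```text
11.7 [0.5956 0.1713 0.1301] [-0.3724  0.5809  0.6414  0.3354] [0.4649 0.3346 1.3889] [ 0.0769 -0.0162 -0.0348] 0.12806645620550572
[-0.23125715  0.30606927  1.75873864  0.95701362  1.58119826 -0.58785141]
```

View pics/t12z.png

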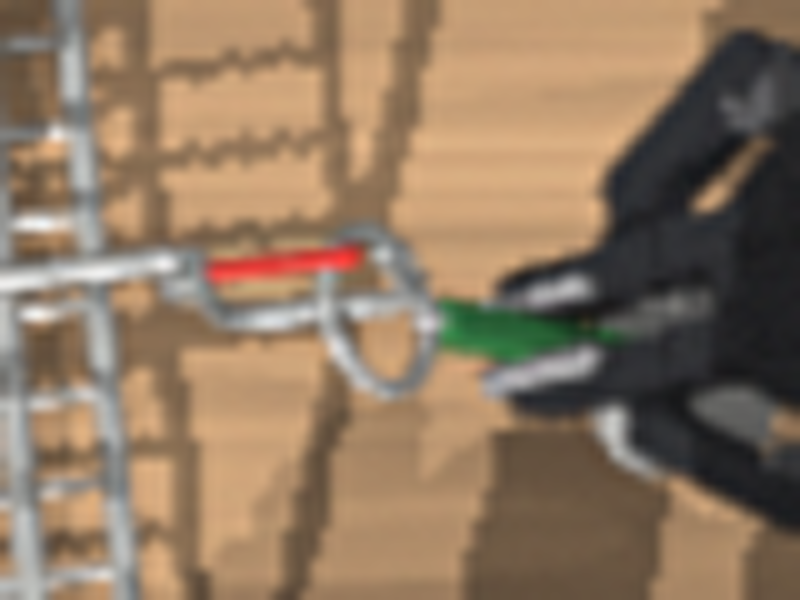

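View pics/s.png

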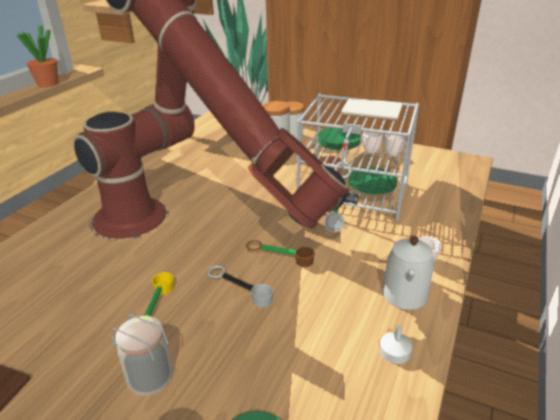

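Call:
step_arm(
  motion=[
    [0, 0, 0, 0, 0, 0, 0],
    [0, 0, 0, 0, 0, 0, 0],
    [0, 0, 0, 0, 0, 0, 0],
    [0, 0, 0, 0, 0, 0, 0],
    [0, 0, 0, 0, 0, 0, 0],
    [0, 0, 0, 0, 0, 0, 0],
    [0, 0, 0, 0, 0, 0, 0],
    [0, 0, 0, 0, 0, 0, 0],
  ],
)

```text
time: 12.6
tool_pos: [0.5958, 0.1705, 0.1303]
tool_rot: [-0.371, 0.581, 0.642, 0.335]
contact_force: [0.2, 0.4, -0.2]
gripper_width: 1.005
```

```bash
python3 look.py 13
```

```text
12.6 [0.5958 0.1705 0.1303] [-0.3712  0.5811  0.6419  0.3353] [ 0.2084  0.4494 -0.2204] [-0.4348 -0.0107 -0.0124] 1.005117443015406
```

View pics/t13z.png

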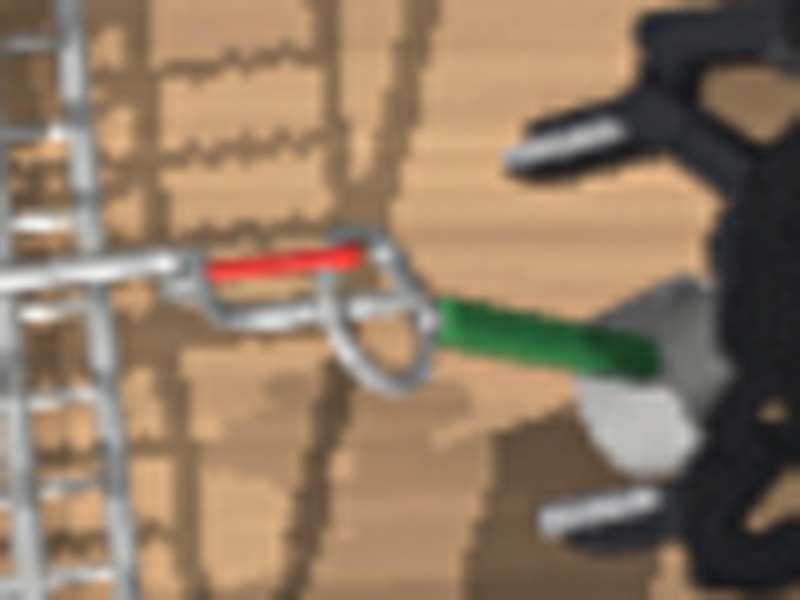

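View pics/s13z.png

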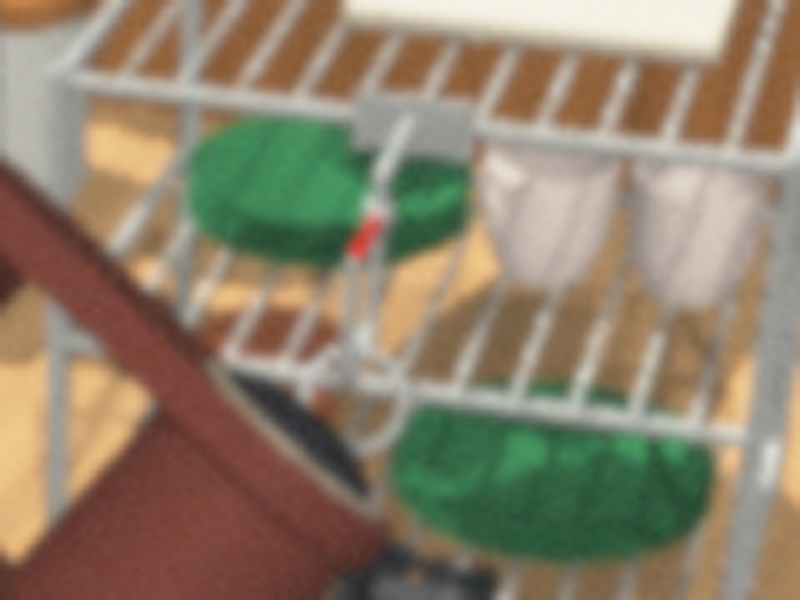

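Call:
step_arm(
  motion=[
    [0.001, -0.015, 0.009, 0, 0, 0, 0],
    [0.004, -0.035, 0.02, 0, 0, 0, 0],
    [0.007, -0.069, 0.04, 0, 0, 0, 0],
    [0.007, -0.069, 0.04, 0, 0, 0, 0],
  ],
)

```text
time: 13.1
tool_pos: [0.6014, 0.1334, 0.1527]
tool_rot: [-0.369, 0.581, 0.642, 0.337]
contact_force: [1.4, -0.1, 0.1]
gripper_width: 0.999
```

```bash
sed -i 's/120:180,160:240/110:200,160:280/' look.py; python3 look.py 14
```

```text
13.1 [0.6014 0.1334 0.1527] [-0.369   0.5814  0.6421  0.3368] [ 1.4225 -0.0546  0.0708] [-0.4272 -0.089   0.0482] 0.9990595387360826
```

View pics/t14z.png

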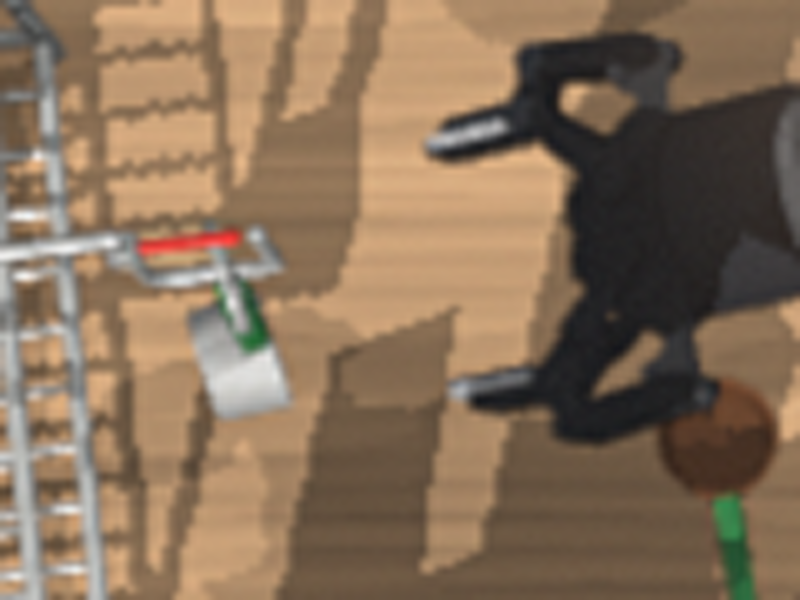

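View pics/s14z.png

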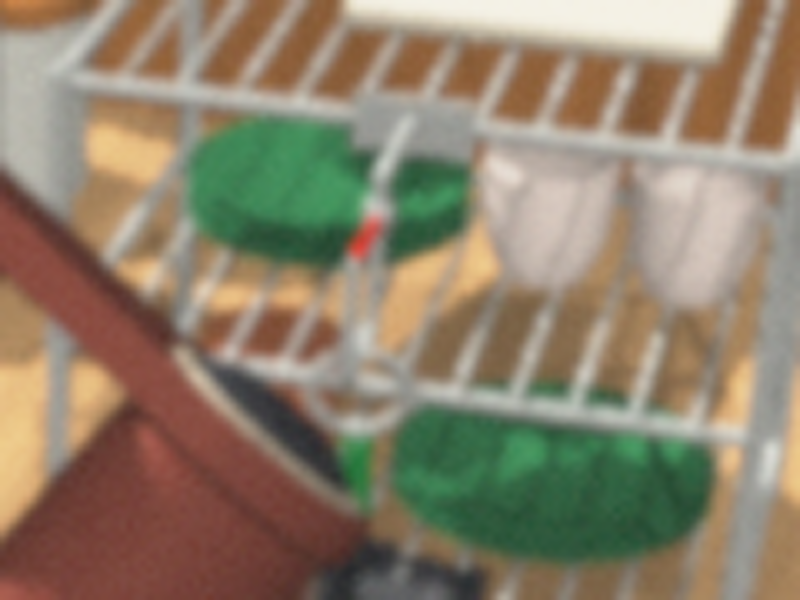

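Call:
step_arm(
  motion=[
    [0.004, -0.04, 0.03, 0, 0, 0, 0],
    [0.008, -0.08, 0.06, 0, 0, 0, 0],
    [0.012, -0.12, 0.1, 0, 0, 0, 0],
    [0.016, -0.16, 0.14, 0, 0, 0, 0],
    [0.02, -0.2, 0.18, 0, 0, 0, 0],
    [0.02, -0.2, 0.18, 0, 0, 0, 0],
    [0.02, -0.2, 0.18, 0, 0, 0, 0],
    [0.02, -0.2, 0.18, 0, 0, 0, 0],
    [0.02, -0.2, 0.18, 0, 0, 0, 0],
    [0.02, -0.2, 0.18, 0, 0, 0, 0],
  ],
)

```text
time: 14.2
tool_pos: [0.6088, 0.0369, 0.2392]
tool_rot: [-0.372, 0.581, 0.642, 0.335]
contact_force: [-0.1, 0.0, 0.7]
gripper_width: 0.998
```

Call:
step_arm(
  motion=[
    [0, 0, 0, 0, 0, 0, 0],
    [0, 0, 0, 0, 0, 0, 0],
    [0, 0, 0, 0, 0, 0, 0],
    [0, 0, 0, 0, 0, 0, 0],
    [0, 0, 0, 0, 0, 0, 0],
    [0, 0, 0, 0, 0, 0, 0],
    [0, 0, 0, 0, 0, 0, 0],
    [0, 0, 0, 0, 0, 0, 0],
    [0, 0, 0, 0, 0, 0, 0],
    [0, 0, 0, 0, 0, 0, 0],
  ],
)

```text
time: 15.2
tool_pos: [0.6094, 0.036, 0.2403]
tool_rot: [-0.371, 0.581, 0.642, 0.335]
contact_force: [0.7, 0.1, -1.1]
gripper_width: 0.998
```

```bash
python3 look.py 15
```

```text
15.2 [0.6094 0.036  0.2403] [-0.3712  0.5811  0.6419  0.3354] [ 0.7007  0.1123 -1.0564] [-0.3867 -0.0575 -0.054 ] 0.9984336813869787
```

View pics/t15z.png

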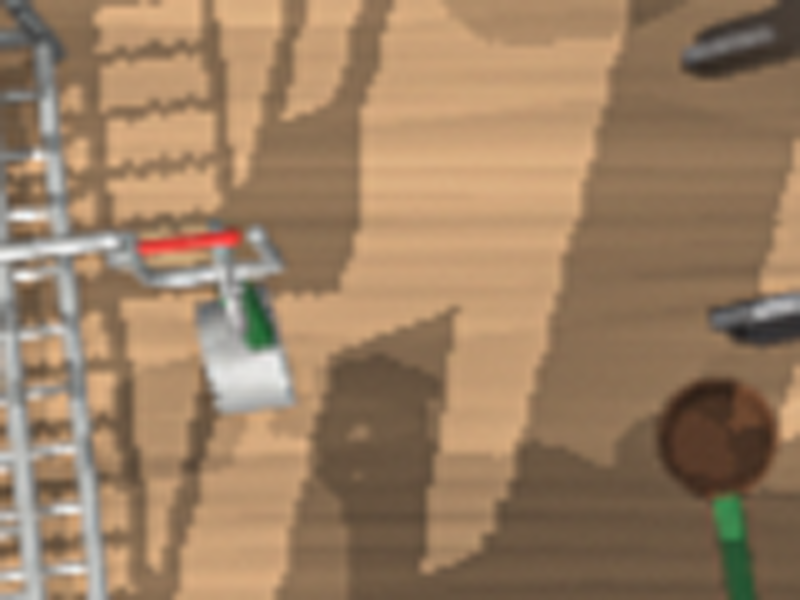

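View pics/s.png

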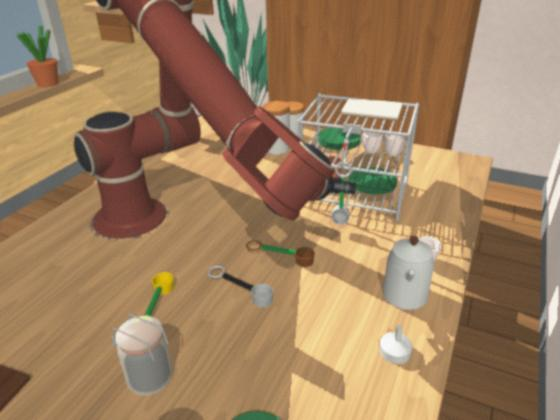

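Call:
step_arm(
  motion=[
    [0, 0, 0, 0, 0, 0, 0],
    [0, 0, 0, 0, 0, 0, 0],
    [0, 0, 0, 0, 0, 0, 0],
    [0, 0, 0, 0, 0, 0, 0],
    [0, 0, 0, 0, 0, 0, 0],
    [0, 0, 0, 0, 0, 0, 0],
    [0, 0, 0, 0, 0, 0, 0],
    [0, 0, 0, 0, 0, 0, 0],
    [0, 0, 0, 0, 0, 0, 0],
    [0, 0, 0, 0, 0, 0, 0],
  ],
)

```text
time: 16.3
tool_pos: [0.6094, 0.036, 0.2403]
tool_rot: [-0.371, 0.581, 0.642, 0.335]
contact_force: [0.8, -0.3, -0.3]
gripper_width: 0.999
```

Call:
step_arm(
  motion=[
    [0, 0, 0, 0, 0, 0, 0],
    [0, 0, 0, 0, 0, 0, 0],
    [0, 0, 0, 0, 0, 0, 0],
    [0, 0, 0, 0, 0, 0, 0],
    [0, 0, 0, 0, 0, 0, 0],
    [0, 0, 0, 0, 0, 0, 0],
    [0, 0, 0, 0, 0, 0, 0],
    [0, 0, 0, 0, 0, 0, 0],
    [0, 0, 0, 0, 0, 0, 0],
    [0, 0, 0, 0, 0, 0, 0],
  ],
)

```text
time: 17.3
tool_pos: [0.6094, 0.036, 0.2403]
tool_rot: [-0.371, 0.581, 0.642, 0.335]
contact_force: [0.1, -0.7, -0.0]
gripper_width: 0.998
```

```bash
python3 look.py 16
```

```text
17.3 [0.6094 0.036  0.2403] [-0.3712  0.5811  0.642   0.3354] [ 0.0766 -0.7405 -0.0384] [-0.4089  0.0755  0.0077] 0.9984535578338438
```

View pics/t16z.png

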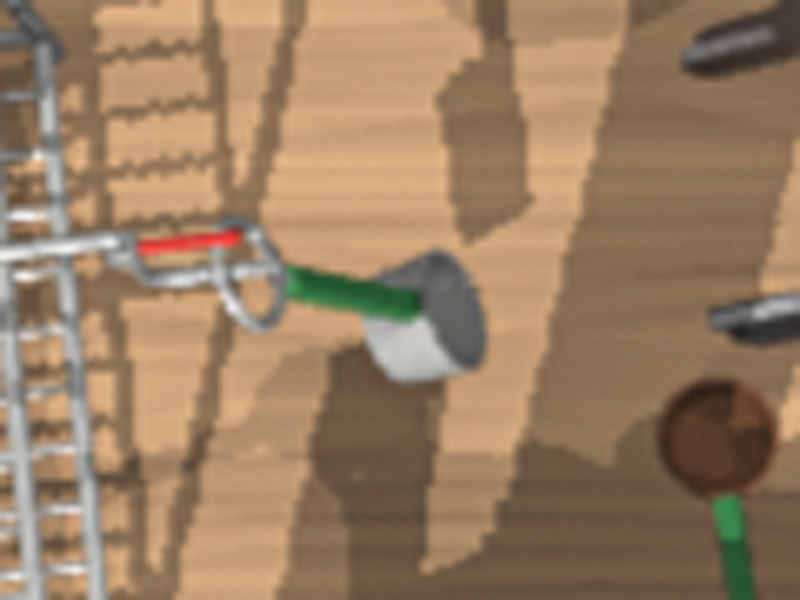

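View pics/s16z.png

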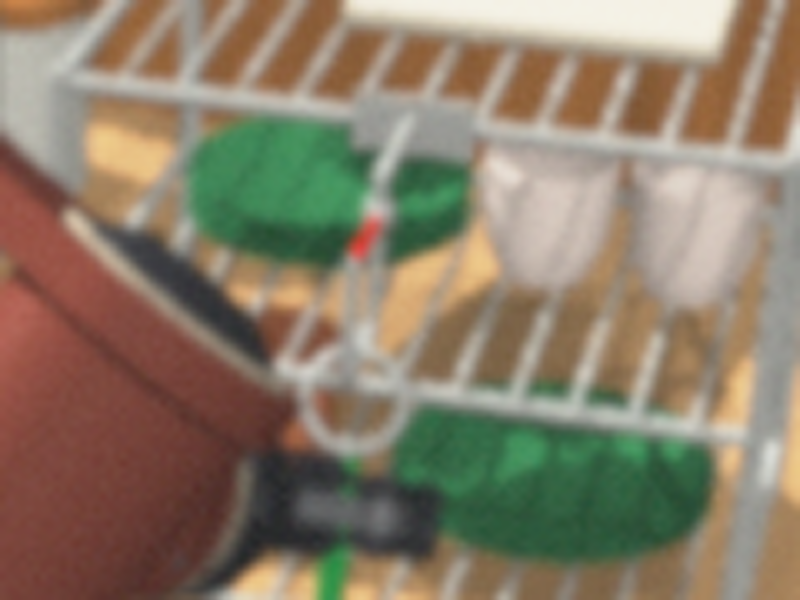

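Call:
step_arm(
  motion=[
    [0, -0.05, 0.03, 0, 0, 0, 0],
    [0, -0.1, 0.06, 0, 0, 0, 0],
    [0, -0.15, 0.1, 0, 0, 0, 0],
    [0, -0.2, 0.14, 0, 0, 0, 0],
    [0, -0.2, 0.14, 0, 0, 0, 0],
    [0, -0.2, 0.14, 0, 0, 0, 0],
    [0, -0.2, 0.14, 0, 0, 0, 0],
    [0, -0.2, 0.14, 0, 0, 0, 0],
    [0, -0.2, 0.14, 0, 0, 0, 0],
    [0, -0.2, 0.14, 0, 0, 0, 0],
  ],
)

```text
time: 18.4
tool_pos: [0.6092, -0.0633, 0.3098]
tool_rot: [-0.372, 0.581, 0.642, 0.335]
contact_force: [1.5, 0.0, 0.5]
gripper_width: 1.0
```

```bash
cat > sw.py <<'E'
from h import *
from plant import monitor
# track green handle centroid near hook in top view over successive frames
for k in range(14):
    t=monitor.state()['time'];p=np.asarray(eyes.grab_frame('top')['pixels']).astype(int)[140:200,175:250]
    m=(p[...,1]>p[...,0]+25)&(p[...,1]>p[...,2]+15)
    v,u=np.nonzero(m); print(round(t,2),m.sum(),(u.mean()+175).round(1) if m.any() else None,(v.mean()+140).round(1) if m.any() else None)
E
python3 sw.py
```

```text
18.4 34 200.0 157.7
18.45 24 195.3 158.8
18.5 29 192.1 159.1
18.55 34 191.3 159.5
18.6 32 192.0 159.3
18.65 29 194.4 159.7
18.7 30 199.6 159.2
18.75 52 203.0 157.5
18.8 63 206.9 156.4
18.85 78 210.1 155.2
18.9 83 211.7 154.3
18.95 86 212.2 153.7
19.0 84 211.8 153.7
19.05 75 209.7 154.2
```

Call:
step_arm(
  motion=[
    [0, 0, 0, 0, 0, 0, 0],
    [0, 0, 0, 0, 0, 0, 0],
    [0, 0, 0, 0, 0, 0, 0],
    [0, 0, 0, 0, 0, 0, 0],
    [0, 0, 0, 0, 0, 0, 0],
    [0, 0, 0, 0, 0, 0, 0],
    [0, 0, 0, 0, 0, 0, 0],
    [0, 0, 0, 0, 0, 0, 0],
    [0, 0, 0, 0, 0, 0, 0],
    [0, 0, 0, 0, 0, 0, 0],
  ],
)

```text
time: 20.1
tool_pos: [0.6094, -0.064, 0.3103]
tool_rot: [-0.371, 0.581, 0.642, 0.335]
contact_force: [-0.1, 0.1, -0.4]
gripper_width: 1.0
```

Call:
step_arm(
  motion=[
    [0, 0, 0, 0, 0, 0, 0],
    [0, 0, 0, 0, 0, 0, 0],
    [0, 0, 0, 0, 0, 0, 0],
    [0, 0, 0, 0, 0, 0, 0],
    [0, 0, 0, 0, 0, 0, 0],
    [0, 0, 0, 0, 0, 0, 0],
    [0, 0, 0, 0, 0, 0, 0],
    [0, 0, 0, 0, 0, 0, 0],
    [0, 0, 0, 0, 0, 0, 0],
    [0, 0, 0, 0, 0, 0, 0],
  ],
)

```text
time: 21.1
tool_pos: [0.6094, -0.064, 0.3103]
tool_rot: [-0.371, 0.581, 0.642, 0.335]
contact_force: [0.0, -0.1, -0.3]
gripper_width: 0.997
```

Call:
step_arm(
  motion=[
    [0, 0, 0, 0, 0, 0, 0],
    [0, 0, 0, 0, 0, 0, 0],
    [0, 0, 0, 0, 0, 0, 0],
    [0, 0, 0, 0, 0, 0, 0],
    [0, 0, 0, 0, 0, 0, 0],
    [0, 0, 0, 0, 0, 0, 0],
    [0, 0, 0, 0, 0, 0, 0],
    [0, 0, 0, 0, 0, 0, 0],
    [0, 0, 0, 0, 0, 0, 0],
    [0, 0, 0, 0, 0, 0, 0],
  ],
)

```text
time: 22.1
tool_pos: [0.6094, -0.064, 0.3103]
tool_rot: [-0.371, 0.581, 0.642, 0.335]
contact_force: [0.2, 0.2, 0.2]
gripper_width: 0.996
```

Call:
step_arm(
  motion=[
    [0, 0, 0, 0, 0, 0, 0],
    [0, 0, 0, 0, 0, 0, 0],
    [0, 0, 0, 0, 0, 0, 0],
    [0, 0, 0, 0, 0, 0, 0],
    [0, 0, 0, 0, 0, 0, 0],
    [0, 0, 0, 0, 0, 0, 0],
    [0, 0, 0, 0, 0, 0, 0],
    [0, 0, 0, 0, 0, 0, 0],
    [0, 0, 0, 0, 0, 0, 0],
    [0, 0, 0, 0, 0, 0, 0],
  ],
)

```text
time: 23.1
tool_pos: [0.6093, -0.064, 0.3103]
tool_rot: [-0.371, 0.581, 0.642, 0.335]
contact_force: [-0.4, 0.5, 0.2]
gripper_width: 0.999
```

```bash
python3 sw.py
```

```text
23.1 50 202.4 156.2
23.15 33 200.0 157.7
23.2 27 197.5 158.9
23.25 24 194.7 160.1
23.3 26 194.3 160.5
23.35 29 195.7 160.3
23.4 32 198.7 159.8
23.45 45 201.0 158.6
23.5 55 203.7 157.2
23.55 64 206.9 156.2
23.6 70 209.0 154.9
23.65 74 209.7 154.1
23.7 74 210.0 153.7
23.75 69 209.2 153.9
```

Call:
step_arm(
  motion=[
    [0, 0, 0, 0, 0, 0, 0],
    [0, 0, 0, 0, 0, 0, 0],
    [0, 0, 0, 0, 0, 0, 0],
    [0, 0, 0, 0, 0, 0, 0],
    [0, 0, 0, 0, 0, 0, 0],
    [0, 0, 0, 0, 0, 0, 0],
    [0, 0, 0, 0, 0, 0, 0],
    [0, 0, 0, 0, 0, 0, 0],
    [0, 0, 0, 0, 0, 0, 0],
    [0, 0, 0, 0, 0, 0, 0],
  ],
)

```text
time: 24.8
tool_pos: [0.6094, -0.064, 0.3103]
tool_rot: [-0.371, 0.581, 0.642, 0.335]
contact_force: [0.3, -0.2, 0.2]
gripper_width: 1.0
```

Call:
step_arm(
  motion=[
    [0, 0, 0, 0, 0, 0, 0],
    [0, 0, 0, 0, 0, 0, 0],
    [0, 0, 0, 0, 0, 0, 0],
    [0, 0, 0, 0, 0, 0, 0],
    [0, 0, 0, 0, 0, 0, 0],
    [0, 0, 0, 0, 0, 0, 0],
    [0, 0, 0, 0, 0, 0, 0],
    [0, 0, 0, 0, 0, 0, 0],
    [0, 0, 0, 0, 0, 0, 0],
    [0, 0, 0, 0, 0, 0, 0],
  ],
)

```text
time: 25.8
tool_pos: [0.6094, -0.064, 0.3103]
tool_rot: [-0.371, 0.581, 0.642, 0.335]
contact_force: [-0.8, -0.1, 0.1]
gripper_width: 1.003
```

Call:
step_arm(
  motion=[
    [0, 0, 0, 0, 0, 0, 0],
    [0, 0, 0, 0, 0, 0, 0],
    [0, 0, 0, 0, 0, 0, 0],
    [0, 0, 0, 0, 0, 0, 0],
    [0, 0, 0, 0, 0, 0, 0],
    [0, 0, 0, 0, 0, 0, 0],
    [0, 0, 0, 0, 0, 0, 0],
    [0, 0, 0, 0, 0, 0, 0],
    [0, 0, 0, 0, 0, 0, 0],
    [0, 0, 0, 0, 0, 0, 0],
  ],
)

```text
time: 26.8
tool_pos: [0.6094, -0.064, 0.3103]
tool_rot: [-0.371, 0.581, 0.642, 0.335]
contact_force: [-0.0, -0.1, -0.5]
gripper_width: 1.0
```

Call:
step_arm(
  motion=[
    [0, 0, 0, 0, 0, 0, 0],
    [0, 0, 0, 0, 0, 0, 0],
    [0, 0, 0, 0, 0, 0, 0],
    [0, 0, 0, 0, 0, 0, 0],
    [0, 0, 0, 0, 0, 0, 0],
    [0, 0, 0, 0, 0, 0, 0],
    [0, 0, 0, 0, 0, 0, 0],
    [0, 0, 0, 0, 0, 0, 0],
    [0, 0, 0, 0, 0, 0, 0],
    [0, 0, 0, 0, 0, 0, 0],
  ],
)

```text
time: 27.8
tool_pos: [0.6094, -0.064, 0.3103]
tool_rot: [-0.371, 0.581, 0.642, 0.335]
contact_force: [0.2, 0.2, -0.4]
gripper_width: 1.003
```

Call:
step_arm(
  motion=[
    [0, 0, 0, 0, 0, 0, 0],
    [0, 0, 0, 0, 0, 0, 0],
    [0, 0, 0, 0, 0, 0, 0],
    [0, 0, 0, 0, 0, 0, 0],
    [0, 0, 0, 0, 0, 0, 0],
    [0, 0, 0, 0, 0, 0, 0],
    [0, 0, 0, 0, 0, 0, 0],
    [0, 0, 0, 0, 0, 0, 0],
    [0, 0, 0, 0, 0, 0, 0],
    [0, 0, 0, 0, 0, 0, 0],
  ],
)

```text
time: 28.8
tool_pos: [0.6094, -0.064, 0.3103]
tool_rot: [-0.371, 0.581, 0.642, 0.335]
contact_force: [0.6, -1.1, -0.7]
gripper_width: 1.0
```

Call:
step_arm(
  motion=[
    [0, 0, 0, 0, 0, 0, 0],
    [0, 0, 0, 0, 0, 0, 0],
    [0, 0, 0, 0, 0, 0, 0],
    [0, 0, 0, 0, 0, 0, 0],
    [0, 0, 0, 0, 0, 0, 0],
    [0, 0, 0, 0, 0, 0, 0],
    [0, 0, 0, 0, 0, 0, 0],
    [0, 0, 0, 0, 0, 0, 0],
    [0, 0, 0, 0, 0, 0, 0],
    [0, 0, 0, 0, 0, 0, 0],
  ],
)

```text
time: 29.8
tool_pos: [0.6094, -0.064, 0.3103]
tool_rot: [-0.371, 0.581, 0.642, 0.335]
contact_force: [0.1, -0.3, -0.2]
gripper_width: 0.997
```

Call:
step_arm(
  motion=[
    [0, 0, 0, 0, 0, 0, 0],
    [0, 0, 0, 0, 0, 0, 0],
    [0, 0, 0, 0, 0, 0, 0],
    [0, 0, 0, 0, 0, 0, 0],
    [0, 0, 0, 0, 0, 0, 0],
    [0, 0, 0, 0, 0, 0, 0],
    [0, 0, 0, 0, 0, 0, 0],
    [0, 0, 0, 0, 0, 0, 0],
    [0, 0, 0, 0, 0, 0, 0],
    [0, 0, 0, 0, 0, 0, 0],
  ],
)

```text
time: 30.8
tool_pos: [0.6094, -0.064, 0.3103]
tool_rot: [-0.371, 0.581, 0.642, 0.335]
contact_force: [-0.1, 0.0, -0.6]
gripper_width: 0.997
```

```bash
python3 sw.py; python3 look.py 20; python3 -c "
import cv2;i=cv2.imread('pics/s.png');cv2.imwrite('pics/s20f.png',i)"
```

```text
30.8 60 206.8 154.8
30.85 58 206.4 155.2
30.9 60 205.1 155.7
30.95 53 203.7 156.4
31.0 46 202.2 157.2
31.05 44 200.9 157.9
31.1 36 200.0 158.6
31.15 34 199.8 159.3
31.2 36 200.0 159.3
31.25 40 200.4 158.5
31.3 43 201.4 158.0
31.35 52 202.6 157.1
31.4 54 204.1 156.5
31.45 59 205.1 155.7
31.5 [ 0.6094 -0.064   0.3103] [-0.3712  0.581   0.642   0.3354] [ 0.1353  0.1621 -0.0444] [-0.3596 -0.0112 -0.0325] 0.9979001078503095
```

View pics/t20z.png

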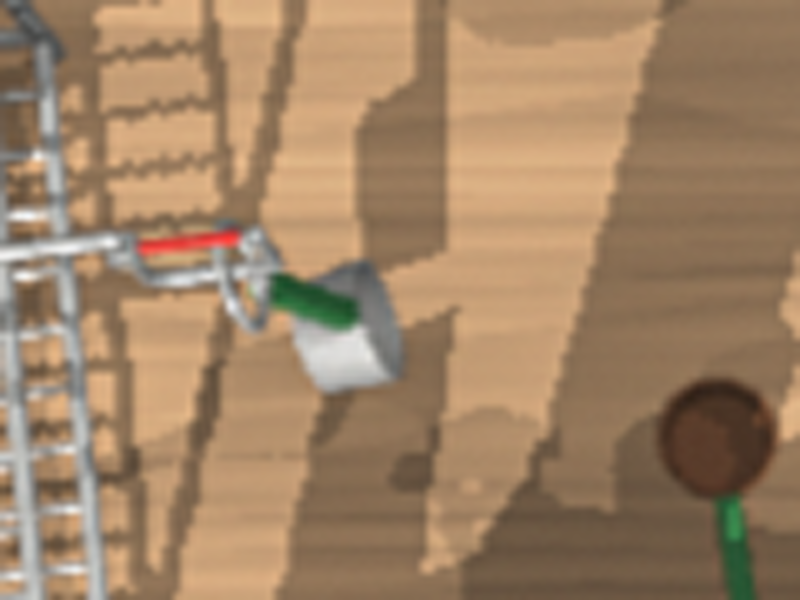

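View pics/s20f.png

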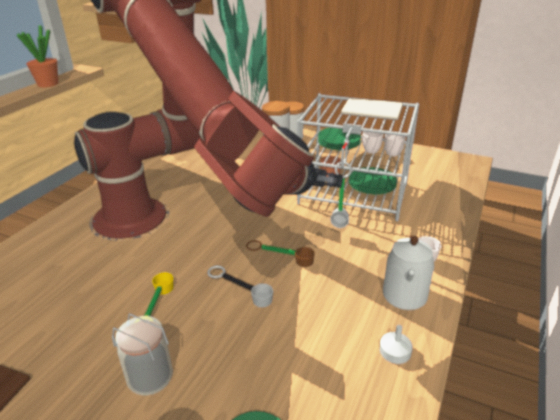

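Amplitude has fallen to about 7 px and is still dying away. I'll wait a little longer, then hand in well inside the limit.

Call:
step_arm(
  motion=[
    [0, 0, 0, 0, 0, 0, 0],
    [0, 0, 0, 0, 0, 0, 0],
    [0, 0, 0, 0, 0, 0, 0],
    [0, 0, 0, 0, 0, 0, 0],
    [0, 0, 0, 0, 0, 0, 0],
    [0, 0, 0, 0, 0, 0, 0],
    [0, 0, 0, 0, 0, 0, 0],
    [0, 0, 0, 0, 0, 0, 0],
    [0, 0, 0, 0, 0, 0, 0],
    [0, 0, 0, 0, 0, 0, 0],
  ],
)

```text
time: 32.6
tool_pos: [0.6094, -0.064, 0.3103]
tool_rot: [-0.371, 0.581, 0.642, 0.335]
contact_force: [-0.2, -1.0, -0.6]
gripper_width: 1.003
```

Call:
step_arm(
  motion=[
    [0, 0, 0, 0, 0, 0, 0],
    [0, 0, 0, 0, 0, 0, 0],
    [0, 0, 0, 0, 0, 0, 0],
    [0, 0, 0, 0, 0, 0, 0],
    [0, 0, 0, 0, 0, 0, 0],
    [0, 0, 0, 0, 0, 0, 0],
    [0, 0, 0, 0, 0, 0, 0],
    [0, 0, 0, 0, 0, 0, 0],
    [0, 0, 0, 0, 0, 0, 0],
    [0, 0, 0, 0, 0, 0, 0],
  ],
)

```text
time: 33.6
tool_pos: [0.6094, -0.064, 0.3103]
tool_rot: [-0.371, 0.581, 0.642, 0.335]
contact_force: [0.7, -0.6, 0.8]
gripper_width: 1.003
```

Call:
step_arm(
  motion=[
    [0, 0, 0, 0, 0, 0, 0],
    [0, 0, 0, 0, 0, 0, 0],
    [0, 0, 0, 0, 0, 0, 0],
    [0, 0, 0, 0, 0, 0, 0],
    [0, 0, 0, 0, 0, 0, 0],
    [0, 0, 0, 0, 0, 0, 0],
    [0, 0, 0, 0, 0, 0, 0],
    [0, 0, 0, 0, 0, 0, 0],
    [0, 0, 0, 0, 0, 0, 0],
    [0, 0, 0, 0, 0, 0, 0],
  ],
)

```text
time: 34.6
tool_pos: [0.6093, -0.064, 0.3103]
tool_rot: [-0.371, 0.581, 0.642, 0.335]
contact_force: [0.1, -0.5, 0.0]
gripper_width: 0.995
```

```bash
python3 sw.py | awk 'NR%2'; python3 look.py 21; python3 -c "
from plant import manip;print(manip.job_done())"
```

```text
34.6 56 204.7 156.3
34.7 58 205.2 155.7
34.8 58 204.8 156.2
34.9 54 203.1 156.7
35.0 42 201.8 157.6
35.1 44 201.2 157.9
35.2 43 201.9 157.6
35.3 [ 0.6094 -0.064   0.3103] [-0.3712  0.5811  0.642   0.3354] [-0.4479 -0.1163  0.2322] [-0.4498 -0.0484 -0.01  ] 0.9996355474474111
the job is handed in; nothing more can be done
None
```

View pics/t21z.png

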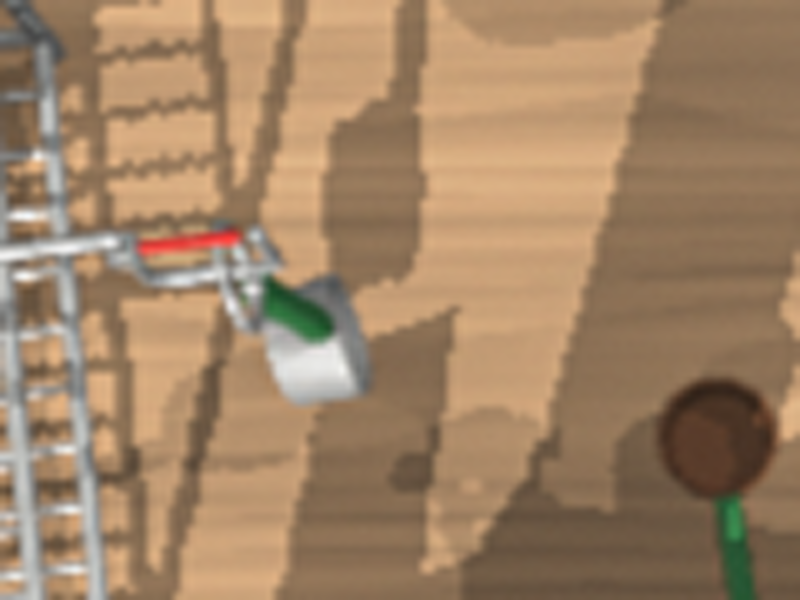

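The green scoop with the steel bowl hangs from the snap hook with the red gate shut above its ring. I handed the job in at about 35.4 s.

- **What I did:** I gripped the scoop by its handle and lowered its ring over the nose until it met the bottom bar. The top view then showed the gate shut above the ring. I tilted the bowl end down about 60°, let go and backed the arm well clear.
- **Last checks:** The final top view shows the ring on the hook's bottom bar with the gate level. The gripper is open and well away from the scoop. I didn't touch the black, brown or yellow scoops, and they lie where they were.
- **Not perfect:** The scoop swung after release and hadn't quite stopped when I handed in. Its swing in the top view had died from about 21 to 4 pixels, back and forth, and was still shrinking. The wrist moment read about -0.4 N m about x with the tool tilted and the gripper empty. It didn't change as I backed away, so I took it as a sensor offset, not contact.

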